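Load the vial carousel with hook-on brackets and park it

TASK

Load the vial carousel: hang every vial bracket that stands on the bench on a slotted upright of its own, both hooks in the slots and pushed fully down until the spring catch snaps out over its back plate, turning the carousel by its knob to bring a free upright to the front each time. When all are locked on, turn the carousel clockwise, seen from above, back to its parked position, where the detent holds it with a plain panel squarely to the front; leave the label roll, timer, tape and pen where they are.

Things in the scene. Friction and masses are not known exactly. Their poses are not given: they have to be found in the camera images.
- carousel: fixed base of the carousel: a grey disc 176 mm across, 22 mm high; origin on the turning axis at bench level, z up, x axis away from the front (its front side, about towards the robot, has a small dark mark on the rim). Hanging brackets reach 140 mm from the axis.
- carousel_front (a point): fixed point 60 mm to the front of the turning axis, 151 mm above the bench (height of the rotor's flat top), over the face that stands at the front. The six-sided rotor has two plain white panels and four slotted steel uprights on neighbouring faces, all 60 mm from the axis.
- turn (a joint): rotor angle, rad, counter-clockwise seen from above, stops at -0.06 and 4.25. Detents at 0 (parked: plain panel to the front), 1.047, 2.094, 3.142, 4.189 (upright_1 to 4 to the front); each pulls the rotor in from about half way. Leaving a detent takes about 0.3 N m. At the start it may be anywhere; the detent then draws it to a position.
- knob_grip (a point): middle of the knob's black bar on the turning axis, 176 mm above the bench. The bar is 64 mm long (along this frame's x axis), 14 mm wide (along y), 36 mm high (z 158 to 194 mm); it turns with the rotor (joint value 0: bar along the carousel's x axis). Grip it from above across its 14 mm.
- seat_1 (a point): where a bracket's origin lies when locked on upright_1: 60 mm above the bench, 100 mm out from the axis; turns with the rotor; x axis outward (the bracket's x then points inward), z up. The upright is a 4 mm sheet, outer face 40 mm inward of here, 68 mm wide, top 150 mm above the bench, with two slots 13 mm wide at y = -20 and +20 mm, 112 to 134 mm above the bench.
- seat_2 (a point): the same for upright_2
- seat_3 (a point): the same for upright_3
- seat_4 (a point): the same for upright_4
- catch_1 (a joint): spring catch of upright_1, m: 0 = out (projects 6 mm from the outer face at z 131.5 to 138 mm, in the middle), up to 0.0075 = pushed in. A bracket's back plate pushes it in (0.7 to 1.2 N) while the hooks go in, and it snaps out over the top of the plate when the bracket is fully down.
- catch_2 (a joint): the same for upright_2
- catch_3 (a joint): the same for upright_3
- catch_4 (a joint): the same for upright_4
- bracket_1: loose steel vial bracket, about 0.18 kg, standing on the bench. Origin: middle of the underside of its 80 x 64 mm floor plate; z up; x axis points to its back plate (outer face at x = 40 mm, 64 mm wide, 70 mm high) and hooks. It carries four fixed vials that end at z = 50 mm.
- bracket_2: another bracket, the same as bracket_1 (may be absent)
- bracket_3: another bracket, the same as bracket_1 (may be absent)
- bracket_4: another bracket, the same as bracket_1 (may be absent)
- fin_1 (a point): grip point on the grey plastic fin of bracket_1 (the others have the same), at x = -6, y = 0, z = 78 mm of the bracket. The fin is 10 mm thick (across y), x from -35 to +25 mm, top at z = 95 mm; grip it from above.
- hooks_1 (a point): point on bracket_1's back plate, outer face, midway between its two hooks, x = 40, y = 0, z = 52 mm of the bracket (others the same). Hooks at y = -20 and +20 mm, 8 mm wide: neck z 52 to 58, x 40 to 52 mm; lip down to z = 42 mm, 7 mm behind the plate. To hang: hold 13 mm (10 to 16) above locked height, push in till the plate meets the upright, then 13 mm down.
- label_roll: bystander: white roll of labels lying flat, 74 mm across, 34 mm high; origin centre of underside
- timer: bystander: small white timer, 62 x 66 x 20 mm; origin centre of underside
- tape: bystander: roll of brown tape lying flat, 92 mm across, 48 mm high; origin centre of underside
- pen: bystander: pen, 145 mm long along its y axis, 9 mm thick; origin centre of underside
There are look-alikes about, which are no part of the job. What is shaped like the bracket_3 but purple or red is not meant.

How it is judged (in metres and radians):
On the way, in this order (a step that is already met when the one before it is completed fails the run):
1. every bracket is locked on an upright of its own (((distance between bracket_1 and seat_1 below 0.009 m and z of bracket_1 in the frame of seat_1 between -0.007 and 0.004 m and angle between the x axis of bracket_1 and the x axis of seat_1, either way round below 0.12 rad and angle between bracket_1's own z axis and vertical below 0.12 rad and value of joint catch_1 below 0.002 m) or (distance between bracket_1 and seat_2 below 0.009 m and z of bracket_1 in the frame of seat_2 between -0.007 and 0.004 m and angle between the x axis of bracket_1 and the x axis of seat_2, either way round below 0.12 rad and angle between bracket_1's own z axis and vertical below 0.12 rad and value of joint catch_2 below 0.002 m) or (distance between bracket_1 and seat_3 below 0.009 m and z of bracket_1 in the frame of seat_3 between -0.007 and 0.004 m and angle between the x axis of bracket_1 and the x axis of seat_3, either way round below 0.12 rad and angle between bracket_1's own z axis and vertical below 0.12 rad and value of joint catch_3 below 0.002 m) or (distance between bracket_1 and seat_4 below 0.009 m and z of bracket_1 in the frame of seat_4 between -0.007 and 0.004 m and angle between the x axis of bracket_1 and the x axis of seat_4, either way round below 0.12 rad and angle between bracket_1's own z axis and vertical below 0.12 rad and value of joint catch_4 below 0.002 m)) and ((distance between bracket_2 and seat_1 below 0.009 m and z of bracket_2 in the frame of seat_1 between -0.007 and 0.004 m and angle between the x axis of bracket_2 and the x axis of seat_1, either way round below 0.12 rad and angle between bracket_2's own z axis and vertical below 0.12 rad and value of joint catch_1 below 0.002 m) or (distance between bracket_2 and seat_2 below 0.009 m and z of bracket_2 in the frame of seat_2 between -0.007 and 0.004 m and angle between the x axis of bracket_2 and the x axis of seat_2, either way round below 0.12 rad and angle between bracket_2's own z axis and vertical below 0.12 rad and value of joint catch_2 below 0.002 m) or (distance between bracket_2 and seat_3 below 0.009 m and z of bracket_2 in the frame of seat_3 between -0.007 and 0.004 m and angle between the x axis of bracket_2 and the x axis of seat_3, either way round below 0.12 rad and angle between bracket_2's own z axis and vertical below 0.12 rad and value of joint catch_3 below 0.002 m) or (distance between bracket_2 and seat_4 below 0.009 m and z of bracket_2 in the frame of seat_4 between -0.007 and 0.004 m and angle between the x axis of bracket_2 and the x axis of seat_4, either way round below 0.12 rad and angle between bracket_2's own z axis and vertical below 0.12 rad and value of joint catch_4 below 0.002 m)) and ((distance between bracket_3 and seat_1 below 0.009 m and z of bracket_3 in the frame of seat_1 between -0.007 and 0.004 m and angle between the x axis of bracket_3 and the x axis of seat_1, either way round below 0.12 rad and angle between bracket_3's own z axis and vertical below 0.12 rad and value of joint catch_1 below 0.002 m) or (distance between bracket_3 and seat_2 below 0.009 m and z of bracket_3 in the frame of seat_2 between -0.007 and 0.004 m and angle between the x axis of bracket_3 and the x axis of seat_2, either way round below 0.12 rad and angle between bracket_3's own z axis and vertical below 0.12 rad and value of joint catch_2 below 0.002 m) or (distance between bracket_3 and seat_3 below 0.009 m and z of bracket_3 in the frame of seat_3 between -0.007 and 0.004 m and angle between the x axis of bracket_3 and the x axis of seat_3, either way round below 0.12 rad and angle between bracket_3's own z axis and vertical below 0.12 rad and value of joint catch_3 below 0.002 m) or (distance between bracket_3 and seat_4 below 0.009 m and z of bracket_3 in the frame of seat_4 between -0.007 and 0.004 m and angle between the x axis of bracket_3 and the x axis of seat_4, either way round below 0.12 rad and angle between bracket_3's own z axis and vertical below 0.12 rad and value of joint catch_4 below 0.002 m)) and ((distance between bracket_4 and seat_1 below 0.009 m and z of bracket_4 in the frame of seat_1 between -0.007 and 0.004 m and angle between the x axis of bracket_4 and the x axis of seat_1, either way round below 0.12 rad and angle between bracket_4's own z axis and vertical below 0.12 rad and value of joint catch_1 below 0.002 m) or (distance between bracket_4 and seat_2 below 0.009 m and z of bracket_4 in the frame of seat_2 between -0.007 and 0.004 m and angle between the x axis of bracket_4 and the x axis of seat_2, either way round below 0.12 rad and angle between bracket_4's own z axis and vertical below 0.12 rad and value of joint catch_2 below 0.002 m) or (distance between bracket_4 and seat_3 below 0.009 m and z of bracket_4 in the frame of seat_3 between -0.007 and 0.004 m and angle between the x axis of bracket_4 and the x axis of seat_3, either way round below 0.12 rad and angle between bracket_4's own z axis and vertical below 0.12 rad and value of joint catch_3 below 0.002 m) or (distance between bracket_4 and seat_4 below 0.009 m and z of bracket_4 in the frame of seat_4 between -0.007 and 0.004 m and angle between the x axis of bracket_4 and the x axis of seat_4, either way round below 0.12 rad and angle between bracket_4's own z axis and vertical below 0.12 rad and value of joint catch_4 below 0.002 m))), for 0.2 s.
2. then the carousel is turned to its parked position (value of joint turn between -0.05 and 0.05 rad), for 0.3 s.
At the end, for the whole second after the job is handed in: Every bracket hangs locked on an upright of its own: its origin within 9 mm of the seat (between 7 mm below and 4 mm above it), upright and square to it within 0.12 rad, the catch out (under 2 mm); the carousel at rest within 0.05 rad of the parked position (0) (all of step 1 and all of step 2 and velocity of joint turn between -0.05 and 0.05 rad/s and linear speed of each of bracket_1, bracket_2, bracket_3, bracket_4 below 0.02 m/s); the robot touches nothing.
It fails at once if the label roll is pushed more than 40 mm aside (distance of label_roll from where it was at the start of the episode above 0.04 m).
It fails at once if the timer is pushed more than 40 mm aside (distance of timer from where it was at the start of the episode above 0.04 m).
It fails at once if the tape is pushed more than 40 mm aside (distance of tape from where it was at the start of the episode above 0.04 m).
It fails at once if the pen is pushed more than 40 mm aside (distance of pen from where it was at the start of the episode above 0.04 m).
Of bracket_2, bracket_3, bracket_4 only 2 to 3 are there at a start; the rules pass over those that are not, and their reading is None.
At some moment in a run one of bracket_1, bracket_2, bracket_3, bracket_4 may be knocked a few centimetres aside while the robot is not near it.
It also fails if it takes over 210 s, if anything falls off the work surface, if the arm or the gripper's body presses on something with over 40 N, if the wrist force passes 120 N, or if a joint passes its speed limit or range.

ROBOT

A 7-joint arm with a two-finger parallel gripper is mounted at the origin on a cart in front of the work surface, level with it; the furniture and walls round the work are solid. World frame = base frame: x ahead of the robot, y to its left, z up, the work surface at z = 0. Lengths are in m, angles in degrees, forces in N, time in s.
With the tool pointing down it reaches from about 0.425 to 0.875 m from the base axis. Payload 4.7 kg.
Tool frame: the origin (TCP) lies midway between the tips of the shut fingers; the grasp point (between the pads) lies 19 mm behind it (env.grip_point_offset is the distance from the TCP to the grasp point, in m); z points along the fingers, y is the line along which they close (so a half turn about z gives the same grasp; the last joint's range is limited). The gripper opens to 87 mm and grips with 3 to 60 N. Pads are 19 mm wide; open, the fingers measure 117 mm over their backs; the gripper's body (75 mm by 190 mm) begins 51 mm behind the grasp point.
Start: joints at [71.339, 18.392, -4.016, 83.108, 1.295, 78.541, -3.26], TCP at [0.217, -0.613, 0.185] pointing down, gripper open.
Joint ranges: [-163.93, 163.93], [-17.29, 119.83], [-79.2, 71.16], [3.27, 140.29], [-89.18, 269.18], [5.43, 117.66], [-154.24, 154.24]. Speed limits (degrees/s): [147.25, 147.25, 180, 180, 180, 180, 180].

INTERFACE

Orientations are given as [roll, pitch, yaw] about the fixed x, y, z axes, in that order (R = Rz(yaw) Ry(pitch) Rx(roll)).
In Python, from cell import env gives the robot as it stands.
- The arm moves only by the shell command python3 -m jog 'ROWS' [FORCE]. ROWS is JSON, a list of rows, each a list of 7 numbers: the shift along the tool's x, y, z in m, then the turn, a rotation vector about the tool's x, y, z in rad, then the finger opening in m, from 0 to 0.087. A call has 1 to 12 rows; each row shifts and turns the commanded pose from where the row before left it, along the tool's axes as they then stand; what a row does not reach is not made up. A row lasts 1/12 s, in which the tool goes at most 41.7 mm and 7.16 degrees, less where a joint would pass 70% of its speed; a pose out of reach is approached as far as the arm can. A call is refused whole if a number of a shift passes 0.0417 or a number of a turn 0.125, either way. A call with a gripper value outside its range is refused whole. The fingers move at their own pace and stop on an object; FORCE is the grip in N (left out, the last holds). Time passes only in rows, so rows that do not move let the fingers close. It gives the time, the measured TCP pose, the force, the opening and the grip force at its end, in the units of the state.
- env.get_obs(): the state, without advancing time (a new reading comes with each control period).
- env.read_camera(name): name is "side" or "top" or "wrist"; returns the picture (384x512x3 uint8, blue, green, red); there is no depth.
- env.get_calibration(name): a dict with "fov_y" (degrees; the focal length in pixels is half the picture's height over the tangent of half this angle, whatever the lens; pixels are square), "cx", "cy" (the principal point, pixels), "pose" (4x4, takes a point from camera to world coordinates). Camera axes: x right, y up, looking along -z (the intrinsics and any distortion apply to the point x, -y, -z); pixel columns grow to the right and rows downward; lengths in m; the calibration is good to about 2 mm. The wrist camera is an equidistant fisheye: a pixel r from the principal point sees the ray r / f radians off the axis. A picture is of the moment at which its call begins: read the wrist's pose just before it. get_calibration takes no time and is no camera call; for the wrist camera it gives the pose at the moment of the call.
- env.sign_off(): hands the job in; it is judged then, once.
The state is a dict: "time_s": time; "qpos": joint angles; "joint_velocities": joint speeds; "effort": joint torques, N m; "tool_pos": TCP position; "tool_rot": TCP orientation; "force": force on the tool from outside, world axes, zero at the start; "wrist_torque": the same for the moment, N m; "grip_width": finger opening in m; "grasp_force": force on a finger pad.
Only numpy, scipy, OpenCV 4.12 (cv2) and the standard library are available. Lean on these libraries where they do the work, as an engineer would, in place of code of your own. Each camera call takes 0.05 s, during which the arm holds its last target. There are 200 camera calls.

## Working session

There is one attempt and no reset: what is moved stays moved. The work goes in short steps, Python scripts to look and compute and a shell command to move; the robot and the scene stay as the last step left them, time stands still between calls to the robot, and variables do not carry over. Pictures are saved under pics/ and viewed, at most 14 in all, crops included, and the job is handed in when it is done.

```bash
mkdir -p pics; ls; python3 - <<'E'
from cell import env
import cv2,numpy as np
o=env.get_obs();print({k:np.round(v,3).tolist() for k,v in o.items()})
for n in("side","top","wrist"):
    c=env.get_calibration(n);print(n,c["fov_y"],c["cx"],c["cy"],np.round(c["pose"],4).tolist(),[k for k in c])
    cv2.imwrite(f"pics/{n}0.png",env.read_camera(n))
E
```

```text
pics
{'time_s': 0.0, 'qpos': [71.338, 18.437, -4.016, 83.176, 1.295, 78.541, -3.26], 'joint_velocities': [-0.016, -0.05, -0.137, 0.038, 0.021, 0.071, -0.028], 'effort': [0.0, -49.129, -0.404, -31.253, -0.064, 0.044, 0.0], 'tool_pos': [0.216, -0.612, 0.184], 'tool_rot': [-179.89, 0.005, 19.473], 'force': [-0.407, 0.335, 0.064], 'wrist_torque': [0.034, 0.034, 0.01], 'grasp_force': 0.0, 'grip_width': 0.087}
side 44.105877880896394 258.99207756774 199.35069737710245 [[0.9988, 0.0295, -0.0379, 0.5123], [-0.0467, 0.4154, -0.9084, -1.1593], [-0.0111, 0.9091, 0.4163, 0.6616], [0.0, 0.0, 0.0, 1.0]] ['fov_y', 'cx', 'cy', 'pose']
top 48.702790816137366 253.54016264040814 191.12873495665272 [[0.0183, 0.9938, -0.1095, 0.4378], [-0.9996, 0.0203, 0.0177, -0.0069], [0.0198, 0.1091, 0.9938, 1.308], [0.0, 0.0, 0.0, 1.0]] ['fov_y', 'cx', 'cy', 'pose']
wrist 65.70646984690485 258.3736680489433 190.97145990220318 [[0.3338, 0.9089, 0.25, 0.2849], [-0.9426, 0.322, 0.0879, -0.5896], [-0.0006, -0.265, 0.9643, 0.384], [0.0, 0.0, 0.0, 1.0]] ['fov_y', 'cx', 'cy', 'pose']
```

View pics/top0.png

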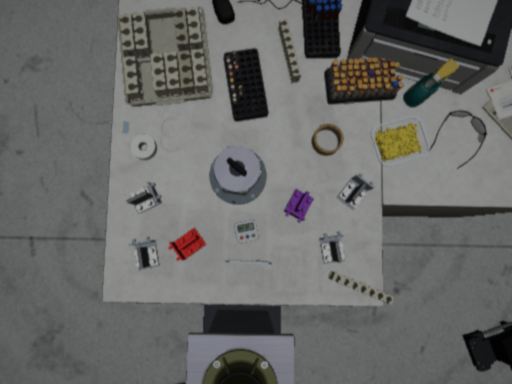

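View pics/side0.png

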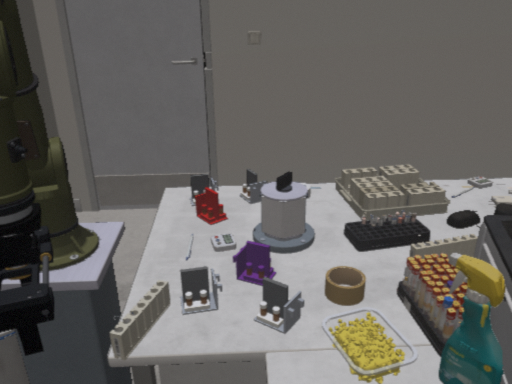

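The top view shows four steel brackets (around 145,197; 147,253; 355,190; 333,249), red and purple decoys, and the carousel at (238,172). The knob bar runs diagonally.

```bash
python3 - <<'E'
import cv2
t=cv2.imread("pics/top0.png");s=cv2.imread("pics/side0.png")
cv2.imwrite("pics/topz.png",cv2.resize(t[130:280,118:384],None,fx=3,fy=3,interpolation=cv2.INTER_CUBIC))
cv2.imwrite("pics/sidez.png",cv2.resize(s[160:340,150:350],None,fx=3.3,fy=3.3,interpolation=cv2.INTER_CUBIC))
E
```

```text
(no output)
```

View pics/topz.png

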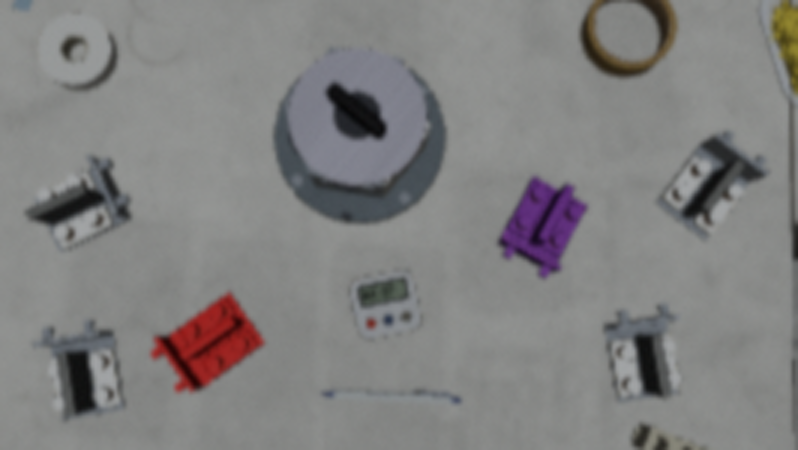

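View pics/sidez.png

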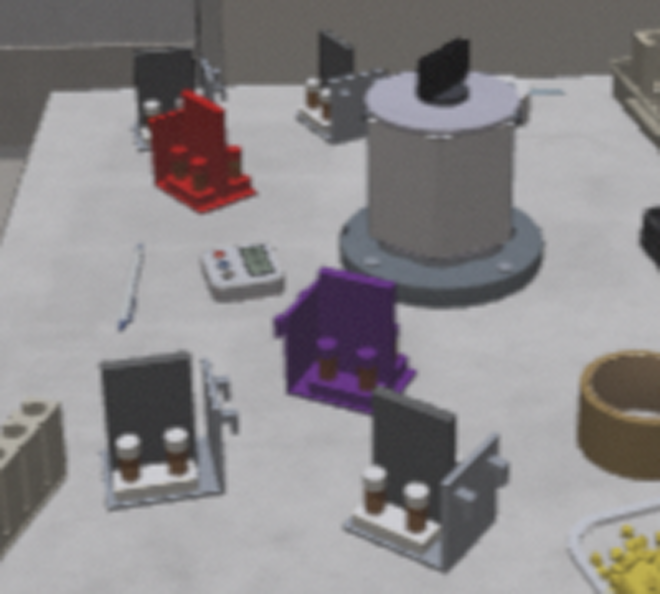

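The zoom shows the four steel brackets with their hooks, the bar diagonal at topz (357,109), and the dark front mark at (347,217). In the side view two plain panels face the side camera, so upright_1 is probably at the front. Next I fit poses from these points.

```bash
cat > h.py <<'E'
from cell import env
import numpy as np, cv2
from scipy.optimize import least_squares
from scipy.spatial.transform import Rotation as R
def proj(n,P,cal=None):
    c=cal or env.get_calibration(n);T=np.linalg.inv(c["pose"]);p=np.atleast_2d(P)@T[:3,:3].T+T[:3,3]
    f=192/np.tan(np.radians(c["fov_y"]/2));x,y,z=p[:,0],-p[:,1],-p[:,2]
    if n=="wrist":
        r=np.hypot(x,y);k=np.arctan2(r,z)/np.maximum(r,1e-9)
    else:k=1/z
    return np.c_[c["cx"]+f*x*k,c["cy"]+f*y*k]
def bw(p,M):  # bracket pts mm -> world
    c,s=np.cos(p[2]),np.sin(p[2]);M=np.atleast_2d(M)/1000.
    return np.c_[p[0]+c*M[:,0]-s*M[:,1],p[1]+s*M[:,0]+c*M[:,1],M[:,2]+(p[3] if len(p)>3 else 0)]
def fit(p0,obs,z=False):  # obs: list (cal-name, cal, modelpts, px)
    p0=list(p0)+([0.] if z else [])
    f=lambda p:np.concatenate([(proj(n,bw(p,M),c)-px).ravel() for n,c,M,px in obs])
    r=least_squares(f,p0,loss="soft_l1");return r.x,f(r.x)
def go(pos,yaw):  # tool-frame shift & turn needed (tool down)
    o=env.get_obs();t=R.from_euler("xyz",o["tool_rot"],degrees=True)
    d=t.inv().apply(np.array(pos)-o["tool_pos"])
    w=(t.inv()*R.from_euler("xyz",[180,0,yaw],degrees=True)).as_rotvec()
    print("shift",d.round(4),"turn",w.round(4),"| now",np.round(o["tool_pos"],4),np.round(o["tool_rot"],2),"t",round(o["time_s"],2),"F",np.round(o["force"],1),"w",round(o["grip_width"],4),round(o["grasp_force"],1))
E
python3 - <<'E'
from h import *
tz=lambda a:(np.array(a)+.5)/3-.5+[118,130]
sz=lambda a:(np.array(a)+.5)/3.3-.5+[150,160]
ct,cs=env.get_calibration("top"),env.get_calibration("side")
hk=[[51,20,58],[51,-20,58]]
D={"A":([.42,.27,-.35],[[100,160],[123,215],[68,248]],hk+[[-40,-32,0]],[[320,35],[353,48]],[[-35,0,95],[25,0,95]]),
"B":([.3,.27,.1],[[47,335],[90,325],[122,408]],hk+[[-40,-32,0]],[[135,52],[193,50]],[[-35,0,95],[25,0,95]]),
"C":([.3,-.2,.05],[[622,312],[665,308],[617,400],[678,392]],hk+[[-40,32,0],[-40,-32,0]],[[102,362],[189,353],[108,508],[222,492]],[[-35,-5,95],[25,-5,95],[-40,-32,0],[40,-32,0]]),
"D":([.42,-.3,-.6],[[728,135],[762,165],[658,200],[706,238]],hk+[[-40,32,0],[-40,-32,0]],[[375,393],[455,415],[345,522],[445,568]],[[-35,-5,95],[25,-5,95],[-40,-32,0],[40,-32,0]])}
for k,(p0,a,ma,b,mb) in D.items():
    x,r=fit(p0,[("top",ct,ma,tz(a)),("side",cs,mb,sz(b))],True)
    print(k,x[:2].round(4),np.degrees(x[2]).round(1),"z",x[3].round(4),"r",np.hypot(*r.reshape(-1,2).T).round(1))
# knob ends: p=(x,y,yaw)
x,r=fit([.45,0,.8],[("top",ct,[[32,0,194],[-32,0,194]],tz([[333,88],[380,130]])),("side",cs,[[32,0,194],[-32,0,194]],sz([[468,40],[420,68]]))],True)
print("knob",x[:2].round(4),np.degrees(x[2]).round(1),x[3].round(4),r.round(1))
# rotor top & disc centre & mark on z-plane
def ray(n,c,px,z):
    f=lambda p:(proj(n,[[p[0],p[1],z]],c)-px).ravel()
    return least_squares(f,[.45,0]).x
print("mark",ray("top",ct,tz([347,217]),.022),"disc edges L,R,bottom",[ray("top",ct,tz(q),.022).round(4).tolist() for q in([275,137],[446,137],[359,222])])
E
```

```text
A [0.5517 0.3058] -58.5 z -0.0073 r [1.2 7.1 2.7 0.6 0.9]
B [0.3809 0.2919] 8.7 z -0.0049 r [2.4 1.1 0.8 1.3 0.5]
C [ 0.4085 -0.2713] 9.5 z 0.0017 r [0.8 1.3 0.6 0.1 1.2 0.3 0.9 0.9]
D [ 0.5832 -0.3355] -37.3 z 0.0022 r [1.8 3.3 1.2 0.8 2.6 1.  0.9 1. ]
knob [0.6297 0.0199] 48.1 -0.0064 [-0.9 -1.7  0.9  0.4 -0.4  0.9 -0.1 -0.6]
mark [0.54498685 0.03098593] disc edges L,R,bottom [[0.6253, 0.1062], [0.629, -0.0681], [0.5402, 0.0187]]
```

```bash
python3 -m jog '[[0.0283,-0.0279,-0.0064,0,0,0,0.087],[0.0283,-0.0279,-0.0064,0,0,0,0.087],[0.0283,-0.0279,-0.0064,0,0,0,0.087],[0.0283,-0.0279,-0.0064,0,0,0,0.087],[0.0283,-0.0279,-0.0064,0,0,0,0.087],[0.0283,-0.0279,-0.0064,0,0,0,0.087],[0.0283,-0.0279,-0.0064,0,0,0,0.087],[0.0283,-0.0279,-0.0064,0,0,0,0.087],[0.0283,-0.0279,-0.0064,0,0,0,0.087],[0.0283,-0.0279,-0.0064,0,0,0,0.087],[0.0283,-0.0279,-0.0064,0,0,0,0.087],[0.0283,-0.0279,-0.0064,0,0,0,0.087]]'
python3 -m jog '[[0.0283,-0.0279,-0.0064,0,0,0,0.087],[0.0283,-0.0279,-0.0064,0,0,0,0.087],[0.0283,-0.0279,-0.0064,0,0,0,0.087],[0.0283,-0.0279,-0.0064,0,0,0,0.087],[0.0283,-0.0279,-0.0064,0,0,0,0.087],[0.0283,-0.0279,-0.0064,0,0,0,0.087],[0,0,0,0,0,-0.12,0.087],[0,0,0,0,0,-0.12,0.087],[0,0,0,0,0,-0.12,0.087],[0,0,0,0,0,-0.12,0.087],[0,0,0,0,0,-0.12,0.087],[0,0,0,0,0,-0.12,0.087]]'
python3 -m jog '[[0,0,0,0,0,-0.12,0.087],[0,0,0,0,0,-0.12,0.087],[0,0,0,0,0,-0.12,0.087],[0,0,0,0,0,-0.12,0.087],[0,0,0,0,0,-0.12,0.087],[0,0,0,0,0,-0.12,0.087],[0,0,0,0,0,-0.12,0.087],[0,0,0,0,0,-0.12,0.087],[0,0,0,0,0,-0.12,0.087],[0,0,0,0,0,-0.12,0.087],[0,0,0,0,0,-0.12,0.087],[0,0,0,0,0,-0.12,0.087]]'
python3 -m jog '[[0,0,0,0,0,-0.12,0.087],[0,0,0,0,0,-0.12,0.087],[0,0,0,0,0,-0.12,0.087],[0,0,0,0,0,-0.12,0.087],[0,0,0,0,0,0,0.087],[0,0,0,0,0,0,0.087],[0,0,0,0,0,0,0.087]]'
python3 - <<'E'
from h import *
import pickle
go([.53,.03,.3],171)
c=env.get_calibration("wrist");im=env.read_camera("wrist")
pickle.dump(c,open("w1.pkl","wb"));cv2.imwrite("pics/w1r.png",im)
cv2.imwrite("pics/w1.png",cv2.resize(im,(800,600),interpolation=cv2.INTER_CUBIC))
E
```

```text
time_s: 1.15
tool_pos: [0.4255, -0.1821, 0.2625]
tool_rot: [180.0, 0.0, 19.5]
force: [0.8, -0.9, -0.6]
grip_width: 0.087
grasp_force: 0.0
time_s: 2.15
tool_pos: [0.5293, 0.0304, 0.3003]
tool_rot: [-180.0, 0.0, 61.1]
force: [0.0, 0.6, -0.6]
grip_width: 0.0872
grasp_force: 0.0
time_s: 3.15
tool_pos: [0.5293, 0.0303, 0.3004]
tool_rot: [-180.0, -0.0, 143.6]
force: [-0.3, 1.1, 0.4]
grip_width: 0.0872
grasp_force: 0.0
time_s: 3.73
tool_pos: [0.5294, 0.0304, 0.3005]
tool_rot: [-180.0, -0.0, 170.6]
force: [-0.1, 0.1, 0.5]
grip_width: 0.0869
grasp_force: 0.0
shift [-0.0007 -0.0003  0.0005] turn [-0.0002 -0.0002 -0.0077] | now [0.5294 0.0304 0.3005] [-1.7999e+02 -1.0000e-02  1.7056e+02] t 3.73 F [-0.1  0.1  0.5] w 0.0869 0.0
```

View pics/w1.png

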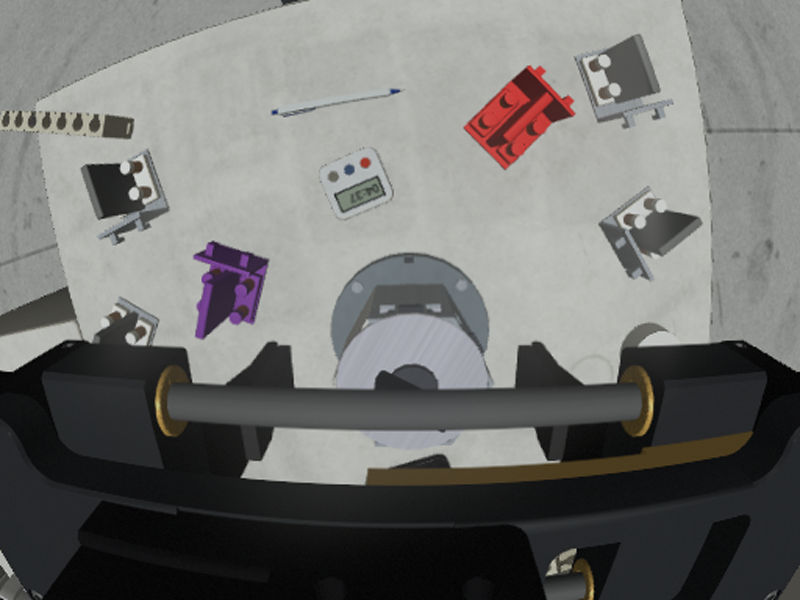

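The wrist view shows the slotted upright_1 at the front (slots near 383,306 and 437,306), the dark mark at (408,259), and all four brackets. I'll zoom for point picking.

```bash
python3 - <<'E'
import cv2,numpy as np
im=cv2.imread("pics/w1r.png")
z=lambda x,y:cv2.resize(im[y:y+72,x:x+66],None,fx=4,fy=4,interpolation=cv2.INTER_CUBIC)
m=np.vstack([np.hstack([z(48,85),z(376,108),z(364,12)]),np.hstack([z(50,165),z(196,160),z(262,160)])])
for x in(264,528): cv2.line(m,(x,0),(x,288 if x>264 else 576),(0,255,255),1)
cv2.imwrite("pics/w1z.png",m)
E
```

```text
(no output)
```

View pics/w1z.png

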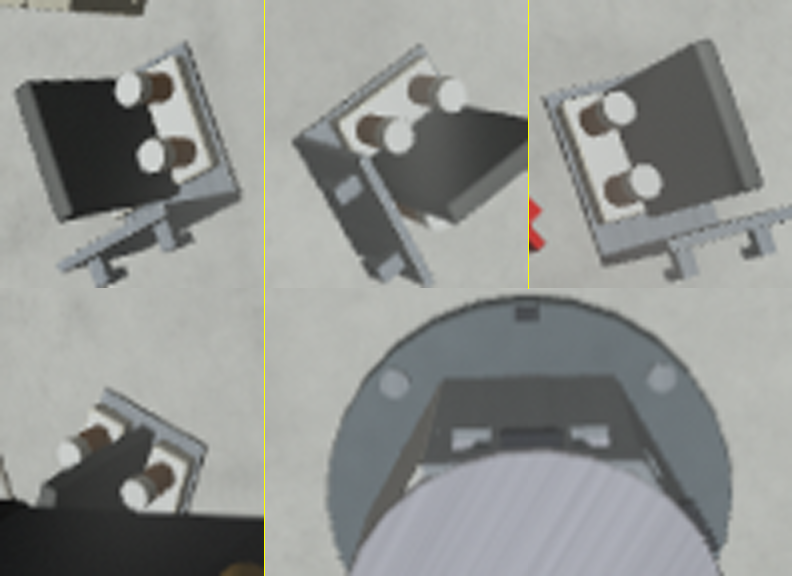

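In the zoom the fin tops and floor corners are clear. The upright's slots are at (472,438) and (590,437), the mark is at (526,313), and the disc rim runs from 327 to 732.

```bash
python3 - <<'E'
from h import *
import pickle
w=pickle.load(open("w1.pkl","rb"))
def T(i,j,ox,oy,p): return (np.array(p,float)-[264*i,288*j]+.5)/4-.5+[ox,oy]
tz=lambda a:(np.array(a)+.5)/3-.5+[118,130]
sz=lambda a:(np.array(a)+.5)/3.3-.5+[150,160]
ct,cs=env.get_calibration("top"),env.get_calibration("side")
W={"C":([.4085,-.2713,.16],T(0,0,48,85,[[33,80],[15,86],[72,216],[62,222],[186,42],[240,192],[60,268]]),[[-35,5,95],[-35,-5,95],[25,5,95],[25,-5,95],[-40,32,0],[40,32,0],[40,-32,70]]),
"A":([.5517,.3058,-1.],T(1,0,376,108,[[422,44],[295,140],[362,163],[449,218],[457,225]]),[[-40,-32,0],[40,-32,0],[40,-32,70],[25,-5,95],[25,5,95]]),
"B":([.38,.29,.15],T(2,0,364,12,[[545,97],[605,263],[695,43],[711,39],[761,187],[747,190],[670,247]]),[[-40,-32,0],[40,-32,0],[-35,-5,95],[-35,5,95],[25,5,95],[25,-5,95],[40,-32,70]]),
"D":([.58,-.33,-.65],T(0,1,50,165,[[105,390],[207,447],[45,487]]),[[-40,-32,0],[-40,32,0],[-35,0,95]])}
E={"A":([[68,248]],[[-40,-32,0]],[[320,35],[353,48]],[[-35,0,95],[25,0,95]]),
"B":([[122,408]],[[-40,-32,0]],[[135,52],[193,50]],[[-35,0,95],[25,0,95]]),
"C":([[622,312],[665,308]],[[51,20,58],[51,-20,58]],[[102,362],[189,353],[108,508]],[[-35,-5,95],[25,-5,95],[-40,-32,0]]),
"D":([[728,135],[762,165],[658,200],[706,238]],[[51,20,58],[51,-20,58],[-40,32,0],[-40,-32,0]],[[375,393],[455,415],[345,522],[445,568]],[[-35,-5,95],[25,-5,95],[-40,-32,0],[40,-32,0]])}
for k,(p0,px,M) in W.items():
    a,ma,b,mb=E[k]
    for z,ob in((False,[("wrist",w,M,px)]),(True,[("wrist",w,M,px),("top",ct,ma,tz(a)),("side",cs,mb,sz(b))])):
        x,r=fit(p0,ob,z)
        fin=bw(x,[[-6,0,78]])[0]
        print(k,x[:2].round(4),np.degrees(x[2]).round(1),"z",x[3:].round(4),"fin",fin.round(4),"r",np.hypot(*r.reshape(-1,2).T).round(1))
def ray(px,z):
    return least_squares(lambda p:(proj("wrist",[[p[0],p[1],z]],w)-px).ravel(),[.5,0]).x
c=lambda p:T(1,1,196,160,p)
rim=np.array([ray(c(p),.022) for p in([327,490],[732,490],[526,297],[400,340],[654,338])])
s=least_squares(lambda p:np.hypot(*(rim-p[:2]).T)-.088,[.63,.02]);print("axis by rim",s.x.round(4),(s.fun*1000).round(1))
ax=s.x
for n,p,z in(("mark",[526,313],.022),):
    d=ax-ray(c(p),z);print(n,np.degrees(np.arctan2(d[1],d[0])).round(2))
for pr in(([472,438],[590,437],.123),([444,378],[614,375],.025)):
    a,b=ray(c(pr[0]),pr[2]),ray(c(pr[1]),pr[2]);d=b-a
    print("pair",a.round(4),b.round(4),"len",np.hypot(*d).round(4),"xaxis yaw",np.degrees(np.arctan2(d[1],d[0])).round(2)-90)
E
```

```text
C [ 0.4089 -0.2721] 9.8 z [] fin [ 0.403  -0.2731  0.078 ] r [1.3 0.7 1.  1.2 1.3 1.8 1. ]
C [ 0.4089 -0.271 ] 9.8 z [0.0013] fin [ 0.403  -0.272   0.0793] r [1.4 0.7 1.1 1.2 1.4 1.9 1.  0.7 1.5 1.1 0.5 0.5]
A [0.5531 0.3025] -62.9 z [] fin [0.5503 0.3078 0.078 ] r [0.4 0.5 0.2 2.6 1.1]
A [0.5536 0.305 ] -62.0 z [-0.0052] fin [0.5508 0.3103 0.0728] r [0.8 0.6 0.1 2.8 0.7 2.8 1.5 0.4]
B [0.3824 0.289 ] 10.6 z [] fin [0.3765 0.2879 0.078 ] r [0.9 1.2 0.7 1.2 1.5 0.4 1. ]
B [0.3814 0.2929] 10.4 z [-0.0069] fin [0.3755 0.2918 0.0711] r [0.3 0.8 0.2 1.  1.2 0.5 0.7 0.5 1.5 0.2]
D [ 0.5836 -0.3394] -36.3 z [] fin [ 0.5788 -0.3358  0.078 ] r [0.3 0.5 0.7]
D [ 0.583  -0.3366] -36.6 z [0.0032] fin [ 0.5781 -0.333   0.0812] r [0.6 0.3 0.8 2.  3.5 0.8 0.2 2.7 1.  1.  1.1]
axis by rim [0.6278 0.0189] [-1.1 -0.7  0.1  0.3 -0.4]
mark -8.25
pair [0.5668 0.0084] [0.5728 0.047 ] len 0.0391 xaxis yaw -8.909999999999997
pair [ 0.5679 -0.007 ] [0.5781 0.0623] len 0.07 xaxis yaw -8.349999999999994
```

```bash
python3 - <<'E'
from h import *
print(np.round(env.get_obs()["qpos"],1))
go([.403,-.2725,.17],189.8)
E
```

```text
[ 41.    5.1 -50.1  87.7   3.9  89.1  71.6]
shift [ 0.0752 -0.3195  0.1306] turn [-1.000e-04 -2.000e-04 -3.353e-01] | now [0.5294 0.0304 0.3005] [-1.7999e+02 -1.0000e-02  1.7059e+02] t 3.78 F [0.  0.2 0.6] w 0.0869 0.0
```

```bash
python3 -m jog '[[0.0075,-0.032,0.013,0,0,0,0.087],[0.0075,-0.032,0.013,0,0,0,0.087],[0.0075,-0.032,0.013,0,0,0,0.087],[0.0075,-0.032,0.013,0,0,0,0.087],[0.0075,-0.032,0.013,0,0,0,0.087],[0.0075,-0.032,0.013,0,0,0,0.087],[0.0075,-0.032,0.013,0,0,0,0.087],[0.0075,-0.032,0.013,0,0,0,0.087],[0.0075,-0.032,0.013,0,0,0,0.087],[0.0075,-0.032,0.013,0,0,0,0.087]]'
python3 -m jog '[[0,0,0,0,0,-0.112,0.087],[0,0,0,0,0,-0.112,0.087],[0,0,0,0,0,-0.112,0.087],[0,0,0,0,0,0,0.087],[0,0,0,0,0,0,0.087],[0,0,0,0,0,0,0.087]]'
python3 - <<'E'
from h import *
import pickle
print(np.round(env.get_obs()["qpos"],1))
go([.403,-.2725,.059],189.8)
c=env.get_calibration("wrist");im=env.read_camera("wrist")
pickle.dump(c,open("w2.pkl","wb"));cv2.imwrite("pics/w2r.png",im)
p=proj("wrist",bw([.4089,-.2715,np.radians(9.8)],[[-35,5,95],[-35,-5,95],[25,5,95],[25,-5,95],[-40,32,0],[-40,-32,0]]),c)
for q in p: cv2.circle(im,tuple(int(v) for v in q.round()),2,(0,0,255),1)
cv2.imwrite("pics/w2.png",cv2.resize(im,(800,600),interpolation=cv2.INTER_CUBIC))
E
```

```text
time_s: 4.62
tool_pos: [0.4031, -0.2747, 0.1702]
tool_rot: [-180.0, 0.0, 170.6]
force: [1.3, 0.3, 0.1]
grip_width: 0.0869
grasp_force: 0.0
time_s: 5.12
tool_pos: [0.404, -0.2732, 0.1707]
tool_rot: [-180.0, -0.0, -170.2]
force: [-0.7, -0.2, -0.4]
grip_width: 0.0864
grasp_force: 0.0
[ 6.190e+01  2.000e-01 -3.080e+01  1.057e+02  1.000e-01  7.410e+01
  1.309e+02]
shift [0.0009 0.0009 0.1117] turn [-0.0001 -0.      0.0001] | now [ 0.404  -0.2732  0.1707] [-179.99   -0.   -170.2 ] t 5.12 F [-0.7 -0.2 -0.4] w 0.0864 0.0
```

View pics/w2.png

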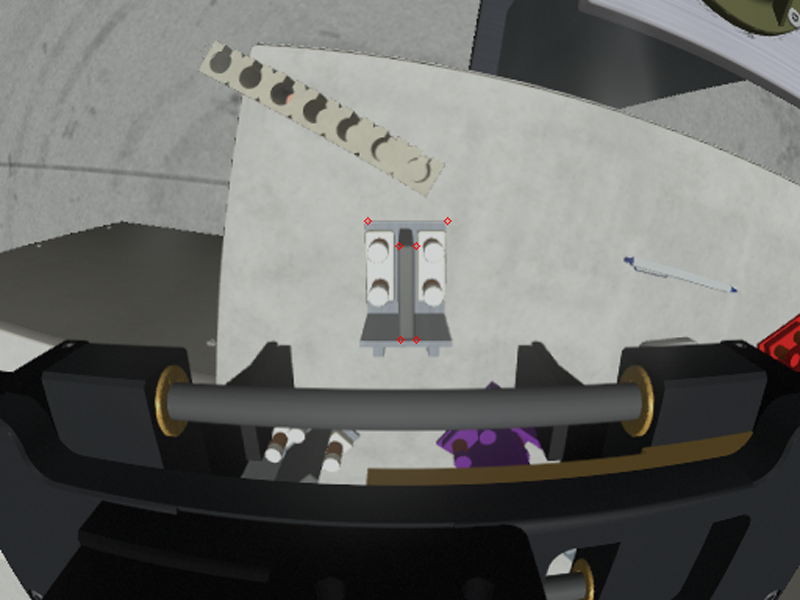

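The overlay matches the fin and floor corners within about a pixel (fin at 406,245–340), so I'll descend and grip.

```bash
python3 -m jog '[[0.001,0.0007,0.03,0,0,0,0.087],[0,0,0.03,0,0,0,0.087],[0,0,0.03,0,0,0,0.087],[0,0,0.022,0,0,0,0.087],[0,0,0,0,0,0,0.005],[0,0,0,0,0,0,0.005],[0,0,0,0,0,0,0.005],[0,0,0,0,0,0,0.005],[0,0,0,0,0,0,0.005],[0,0,0,0,0,0,0.005],[0,0,0,0,0,0,0.005],[0,0,0,0,0,0,0.005]]' 30
python3 -m jog '[[0,0,0,0,0,0,0.005],[0,0,-0.02,0,0,0,0.005],[0,0,-0.03,0,0,0,0.005],[0,0,-0.04,0,0,0,0.005],[0,0,-0.04,0,0,0,0.005],[0,0,0,0,0,0,0.005],[0,0,0,0,0,0,0.005]]'
python3 - <<'E'
from h import *
a=np.radians(-8.5);u=np.array([np.cos(a),np.sin(a)]);f=np.array([.628,.019])-.136*u
go([*f,.19],171.5); go([*f,.132],171.5)
E
```

```text
time_s: 6.17
tool_pos: [0.403, -0.2731, 0.0591]
tool_rot: [-180.0, 0.0, -170.0]
force: [-0.2, -0.4, 0.3]
grip_width: 0.0419
grasp_force: 0.0
time_s: 6.75
tool_pos: [0.4044, -0.2739, 0.1913]
tool_rot: [-179.7, 0.2, -170.0]
force: [-0.5, -0.1, -0.4]
grip_width: 0.0062
grasp_force: 0.0
shift [-0.1419  0.2928  0.0004] turn [-0.0041  0.004   0.3225] | now [ 0.4044 -0.2739  0.1913] [-179.73    0.19 -170.02] t 6.75 F [-0.5 -0.1 -0.4] w 0.0062 0.0
shift [-0.1417  0.2931  0.0584] turn [-0.0041  0.004   0.3225] | now [ 0.4044 -0.2739  0.1913] [-179.73    0.19 -170.02] t 6.75 F [-0.5 -0.1 -0.4] w 0.0062 0.0
```

The fingers close more slowly than I allowed (about 45 mm/s), so the lift came empty. I'll reopen partly and go again.

```bash
python3 -m jog '[[0,0,0,0,0,0,0.045],[0,0,0,0,0,0,0.045],[0,0,0,0,0,0,0.045],[0,0,0,0,0,0,0.045],[0,0,0,0,0,0,0.045],[0,0,0,0,0,0,0.045],[0,0,0,0,0,0,0.045],[0,0,0,0,0,0,0.045],[0,0,0,0,0,0,0.045],[0,0,0,0,0,0,0.045],[0,0,0,0,0,0,0.045]]'
python3 - <<'E'
from h import *
import pickle
go([.403,-.2725,.059],189.8)
c=env.get_calibration("wrist");im=env.read_camera("wrist")
p0=cv2.imread("pics/w2r.png")
p=proj("wrist",bw([.4089,-.2715,np.radians(9.8)],[[-35,5,95],[-35,-5,95],[25,5,95],[25,-5,95],[-40,32,0],[-40,-32,0]]),c)
for q in p: cv2.circle(im,tuple(int(v) for v in q.round()),2,(0,0,255),1)
cv2.imwrite("pics/w3.png",cv2.resize(im[100:260,180:340],(480,480),interpolation=cv2.INTER_CUBIC))
E
```

```text
time_s: 7.67
tool_pos: [0.4028, -0.2729, 0.1887]
tool_rot: [-180.0, 0.0, -170.0]
force: [0.7, 0.1, -0.6]
grip_width: 0.045
grasp_force: 0.0
shift [-0.0002  0.0003  0.1297] turn [-0.0002  0.      0.0032] | now [ 0.4028 -0.2729  0.1887] [-179.99    0.   -170.02] t 7.67 F [ 0.7  0.1 -0.6] w 0.045 0.0
```

View pics/w3.png

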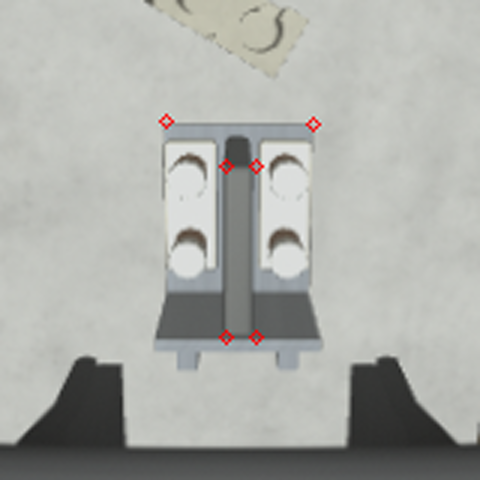

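The bracket has not moved and the overlay still sits on the fin. I'll descend and close fully before lifting.

```bash
python3 -m jog '[[0,-0.0005,0.04,0,0,0,0.045],[0,0,0.035,0,0,0,0.045],[0,0,0.035,0,0,0,0.045],[0,0,0.02,0,0,0,0.03],[0,0,0,0,0,0,0.005],[0,0,0,0,0,0,0.005],[0,0,0,0,0,0,0.005],[0,0,0,0,0,0,0.005],[0,0,0,0,0,0,0.005],[0,0,0,0,0,0,0.005],[0,0,0,0,0,0,0.005],[0,0,0,0,0,0,0.005]]' 30
python3 -m jog '[[0,0,0,0,0,0,0.005],[0,0,0,0,0,0,0.005],[0,0,0,0,0,0,0.005],[0,0,0,0,0,0,0.005],[0,0,0,0,0,0,0.005],[0,0,-0.01,0,0,0,0.005],[0,0,-0.04,0,0,0,0.005],[0,0,-0.04,0,0,0,0.005],[0,0,-0.04,0,0,0,0.005],[0,0,0,0,0,0,0.005],[0,0,0,0,0,0,0.005],[0,0,0,0,0,0,0.005]]'
python3 - <<'E'
from h import *
a=np.radians(-8.5);u=np.array([np.cos(a),np.sin(a)]);f=np.array([.628,.019])-.136*u
go([*f,.19],171.5)
E
```

```text
time_s: 8.72
tool_pos: [0.4032, -0.2736, 0.0592]
tool_rot: [-179.9, 0.0, -170.0]
force: [0.1, 0.1, -0.1]
grip_width: 0.0057
grasp_force: 0.0
time_s: 9.72
tool_pos: [0.4028, -0.2733, 0.1889]
tool_rot: [-180.0, -0.0, -170.0]
force: [-0.8, -0.1, -0.0]
grip_width: 0.005
grasp_force: 0.0
shift [-0.1435  0.2919 -0.0013] turn [-6.000e-04  1.000e-04  3.226e-01] | now [ 0.4028 -0.2733  0.1889] [-179.96   -0.   -170.02] t 9.72 F [-0.8 -0.1 -0. ] w 0.005 0.0
```

Closed to 5 mm with no force, which is unexpected. I'll look before doing more.

```bash
python3 - <<'E'
from h import *
c=env.get_calibration("wrist");im=env.read_camera("wrist")
print(np.round(c["pose"],3).tolist())
im2=env.read_camera("side")
M=[[-35,5,95],[-35,-5,95],[25,5,95],[25,-5,95],[-40,32,0],[-40,-32,0]]
for nm,I in(("wrist",im),("side",im2)):
    for q in proj(nm,bw([.4089,-.2715,np.radians(9.8)],M),c if nm=="wrist" else None): cv2.circle(I,tuple(int(v) for v in q.round()),1,(0,0,255),1)
cv2.imwrite("pics/w4.png",np.hstack([cv2.resize(im[100:260,180:340],(400,400)),cv2.resize(im2[200:360,120:280],(400,400))]))
E
```

```text
[[-0.174, -0.949, -0.264, 0.331], [0.985, -0.168, -0.045, -0.287], [-0.001, -0.268, 0.964, 0.388], [0.0, 0.0, 0.0, 1.0]]
```

View pics/w4.png

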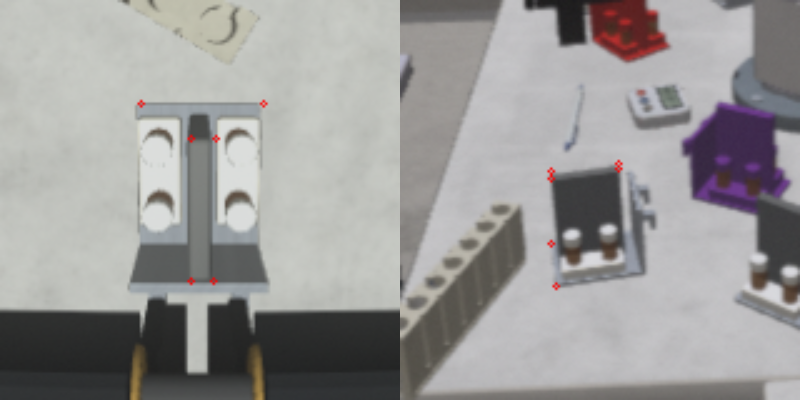

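```bash
python3 - <<'E'
from h import *
o=env.get_obs();P=np.array(o["tool_pos"])
for n in("wrist","side"):print(n,proj(n,[P,P+[0,0,.019],P-[0,0,.13]]).round(1).tolist())
print(env.grip_point_offset)
E
```

```text
wrist [[260.1, 214.9], [260.3, 224.8], [259.4, 175.5]]
side [[189.6, 230.7], [188.9, 222.7], [193.8, 282.3]]
0.0187
```

Both views agree: the fingertips sit about 35 mm behind the reported TCP, along the tool axis. Evidence: in the side view the tip is 13 px above the predicted point, and in the wrist view a 45 mm gap spans 76 px. So the fingers closed just above the fin. I'll use TCP z of about 0.030 for the grasp, going down in steps with a force check.

```bash
python3 -m jog '[[0,0,0,0,0,0,0.04],[0,0,0.03,0,0,0,0.04],[0,0,0.03,0,0,0,0.04],[0,0,0.02,0,0,0,0.04],[0,0,0,0,0,0,0.04],[0,0,0,0,0,0,0.04],[0,0,0,0,0,0,0.04],[0,0,0,0,0,0,0.04],[0,0,0,0,0,0,0.04],[0,0,0.02,0,0,0,0.04],[0,0,0.02,0,0,0,0.04],[0,0,0.01,0,0,0,0.04]]' 30
python3 -m jog '[[0,0,0.01,0,0,0,0.04],[0,0,0.01,0,0,0,0.04],[0,0,0.009,0,0,0,0.04],[0,0,0,0,0,0,0.04]]'
python3 -m jog '[[0,0,0,0,0,0,0.005],[0,0,0,0,0,0,0.005],[0,0,0,0,0,0,0.005],[0,0,0,0,0,0,0.005],[0,0,0,0,0,0,0.005],[0,0,0,0,0,0,0.005],[0,0,0,0,0,0,0.005],[0,0,0,0,0,0,0.005],[0,0,0,0,0,0,0.005],[0,0,0,0,0,0,0.005],[0,0,0,0,0,0,0.005],[0,0,0,0,0,0,0.005]]'
```

```text
time_s: 10.82
tool_pos: [0.4025, -0.2732, 0.0578]
tool_rot: [180.0, -0.0, -170.0]
force: [-0.1, 0.5, 0.6]
grip_width: 0.04
grasp_force: 0.0
time_s: 11.15
tool_pos: [0.402, -0.2727, 0.0282]
tool_rot: [179.9, -0.1, -170.0]
force: [-1.3, 0.3, -1.0]
grip_width: 0.0399
grasp_force: 0.0
time_s: 12.15
tool_pos: [0.4029, -0.2733, 0.0297]
tool_rot: [180.0, -0.0, -170.0]
force: [0.1, 0.1, 2.8]
grip_width: 0.0098
grasp_force: 30.0
```

Gripped: 9.8 mm width, 30 N, TCP z 0.030. So locked height is TCP z 0.090 and hold height is 0.103.

```bash
python3 -m jog '[[0,0,-0.01,0,0,0,0.005],[0,0,-0.04,0,0,0,0.005],[0,0,-0.04,0,0,0,0.005],[0,0,-0.04,0,0,0,0.005],[0,0,0,0,0,0.108,0.005],[0,0,0,0,0,0.108,0.005],[0,0,0,0,0,0.108,0.005],[0,0,0,0,0,0,0.005],[0,0,0,0,0,0,0.005],[0,0,0,0,0,0,0.005]]'
python3 - <<'E'
from h import *
a=np.radians(-8.5);u=np.array([np.cos(a),np.sin(a)]);f=np.array([.628,.019])-.136*u
go([*f,.16],171.5)
E
```

```text
time_s: 12.98
tool_pos: [0.4028, -0.2732, 0.1596]
tool_rot: [180.0, -0.0, 171.6]
force: [0.2, 0.1, -1.8]
grip_width: 0.01
grasp_force: 30.0
shift [-0.0439  0.3223 -0.0004] turn [ 0.     -0.0001  0.0013] | now [ 0.4028 -0.2732  0.1596] [ 1.8000e+02 -1.0000e-02  1.7157e+02] t 12.98 F [ 0.2  0.1 -1.8] w 0.01 30.0
```

```bash
python3 -m jog '[[-0.0044,0.0322,0,0,0,0,0.005],[-0.0044,0.0322,0,0,0,0,0.005],[-0.0044,0.0322,0,0,0,0,0.005],[-0.0044,0.0322,0,0,0,0,0.005],[-0.0044,0.0322,0,0,0,0,0.005],[-0.0044,0.0322,0,0,0,0,0.005],[-0.0044,0.0322,0,0,0,0,0.005],[-0.0044,0.0322,0,0,0,0,0.005],[-0.0044,0.0322,0,0,0,0,0.005],[-0.0044,0.0322,0,0,0,0,0.005],[0,0,0,0,0,0,0.005],[0,0,0,0,0,0,0.005]]'
python3 -m jog '[[0,0,0.02,0,0,0,0.005],[0,0,0.02,0,0,0,0.005],[0,0,0.0165,0,0,0,0.005],[0,0,0,0,0,0,0.005],[0,0,0,0,0,0,0.005],[0,0,0,0,0,0,0.005]]'
python3 - <<'E'
from h import *
import pickle
a=np.radians(-8.5);u=np.array([np.cos(a),np.sin(a)]);f=np.array([.628,.019])-.106*u
go([*f,.103],171.5)
c=env.get_calibration("wrist");im=env.read_camera("wrist");im2=env.read_camera("side")
pickle.dump(c,open("w5.pkl","wb"))
cv2.imwrite("pics/w5.png",np.hstack([cv2.resize(im[90:240,180:330],(450,450),interpolation=cv2.INTER_CUBIC),cv2.resize(im2[150:260,220:305],(348,450),interpolation=cv2.INTER_CUBIC)]))
E
```

```text
time_s: 13.98
tool_pos: [0.4945, 0.0411, 0.1597]
tool_rot: [179.9, -0.0, 171.8]
force: [-0.0, -1.1, -2.5]
grip_width: 0.0094
grasp_force: 30.0
time_s: 14.48
tool_pos: [0.4951, 0.0378, 0.104]
tool_rot: [-180.0, 0.1, 171.4]
force: [0.7, -0.1, -1.6]
grip_width: 0.01
grasp_force: 30.0
shift [-0.0282  0.0011  0.001 ] turn [-0.0001  0.0011 -0.002 ] | now [0.4951 0.0378 0.104 ] [-1.7999e+02  6.0000e-02  1.7138e+02] t 14.48 F [ 0.7 -0.1 -1.6] w 0.01 30.0
```

View pics/w5.png

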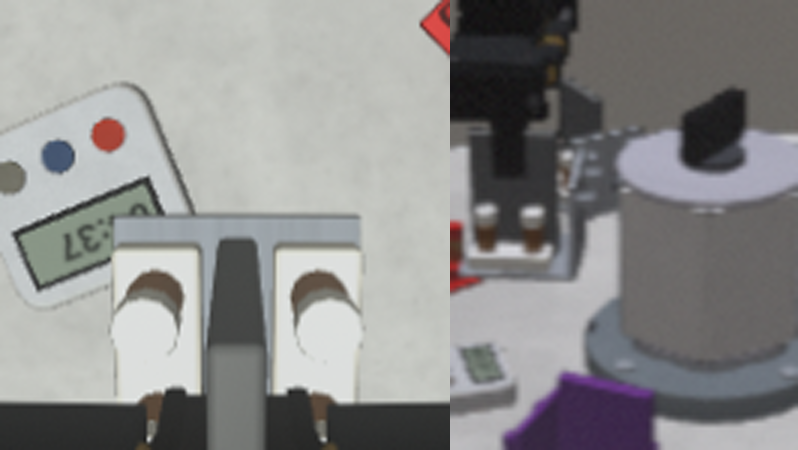

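The bracket hangs level and square in front of the upright. I'll push in, watching the force.

```bash
python3 -m jog '[[-0.006,0.001,0.001,0,0,0,0.005],[-0.006,0,0,0,0,0,0.005],[-0.006,0,0,0,0,0,0.005],[-0.005,0,0,0,0,0,0.005],[0,0,0,0,0,0,0.005],[0,0,0,0,0,0,0.005]]'
python3 -m jog '[[-0.002,0,0,0,0,0,0.005],[-0.002,0,0,0,0,0,0.005],[0,0,0,0,0,0,0.005],[0,0,0,0,0,0,0.005]]'
python3 -m jog '[[-0.0015,0,0,0,0,0,0.005],[-0.0015,0,0,0,0,0,0.005],[0,0,0,0,0,0,0.005],[0,0,0,0,0,0,0.005]]'
```

```text
time_s: 15.08
tool_pos: [0.5173, 0.0362, 0.1019]
tool_rot: [180.0, -0.1, 171.4]
force: [0.2, -0.4, -1.4]
grip_width: 0.0101
grasp_force: 30.0
time_s: 15.42
tool_pos: [0.5211, 0.0356, 0.102]
tool_rot: [-180.0, -0.0, 171.4]
force: [-0.5, 0.3, -2.0]
grip_width: 0.0098
grasp_force: 30.0
time_s: 15.75
tool_pos: [0.5235, 0.0352, 0.1019]
tool_rot: [-180.0, -0.1, 171.4]
force: [-4.2, 0.2, -0.5]
grip_width: 0.0098
grasp_force: 30.0
```

Contact at the expected depth (x 0.5235, 4 N), so the hooks are in. Next, down.

```bash
python3 -m jog '[[-0.001,0,0.003,0,0,0,0.005],[0,0,0.003,0,0,0,0.005],[0,0,0.003,0,0,0,0.005],[0,0,0,0,0,0,0.005],[0,0,0,0,0,0,0.005]]'
python3 -m jog '[[0,0,0.002,0,0,0,0.005],[0,0,0.0015,0,0,0,0.005],[0,0,0,0,0,0,0.005],[0,0,0,0,0,0,0.005]]'
python3 -m jog '[[0,0,0.001,0,0,0,0.005],[0,0,0.001,0,0,0,0.005],[0,0,0,0,0,0,0.005],[0,0,0,0,0,0,0.005]]'
```

```text
time_s: 16.17
tool_pos: [0.5235, 0.0352, 0.0923]
tool_rot: [-180.0, -0.2, 171.4]
force: [-4.6, 0.7, -2.1]
grip_width: 0.0099
grasp_force: 30.0
time_s: 16.5
tool_pos: [0.5235, 0.0353, 0.0897]
tool_rot: [-179.9, -0.2, 171.5]
force: [-8.1, 1.5, 3.4]
grip_width: 0.0101
grasp_force: 30.0
time_s: 16.83
tool_pos: [0.5235, 0.0354, 0.0894]
tool_rot: [-179.9, -0.2, 171.5]
force: [-12.8, 0.3, 16.0]
grip_width: 0.01
grasp_force: 30.0
```

It bottomed at z 0.0895. A light upward pull will check the catch.

```bash
python3 -m jog '[[0.002,0,-0.002,0,0,0,0.005],[0,0,-0.002,0,0,0,0.005],[0,0,-0.0015,0,0,0,0.005],[0,0,0,0,0,0,0.005],[0,0,0,0,0,0,0.005]]'
```

```text
time_s: 17.25
tool_pos: [0.5237, 0.0351, 0.0927]
tool_rot: [180.0, 0.0, 171.4]
force: [2.2, 1.3, -8.9]
grip_width: 0.0098
grasp_force: 30.0
```

The catch holds (−9 N with about 3 mm of lash). I'll settle it down, release, and go to the knob.

```bash
python3 -m jog '[[0,0,0.002,0,0,0,0.005],[0,0,0.002,0,0,0,0.005],[0,0,0,0,0,0,0.04],[0,0,0,0,0,0,0.04],[0,0,0,0,0,0,0.04],[0,0,0,0,0,0,0.04],[0,0,0,0,0,0,0.04],[0,0,0,0,0,0,0.04],[0,0,0,0,0,0,0.04],[0,0,0,0,0,0,0.04],[0,0,0,0,0,0,0.04]]'
python3 -m jog '[[0,0,-0.02,0,0,0,0.045],[0,0,-0.04,0,0,0,0.045],[0,0,-0.04,0,0,0,0.045],[0,0,0,0,0,0.12,0.045],[0,0,0,0,0,0.12,0.045],[0,0,0,0,0,0.12,0.045],[0,0,0,0,0,0.12,0.045],[0,0,0,0,0,0.12,0.045],[0,0,0,0,0,0.12,0.045],[0,0,0,0,0,0.12,0.045],[0,0,0,0,0,0.12,0.045],[0,0,0,0,0,0.12,0.045]]'
python3 -m jog '[[0,0,0,0,0,0.12,0.045],[0,0,0,0,0,0.12,0.045],[0,0,0,0,0,0.12,0.045],[0,0,0,0,0,0.12,0.045],[0,0,0,0,0,0.12,0.045],[0,0,0,0,0,0.12,0.045],[0,0,0,0,0,0.12,0.045],[0,0,0,0,0,0.12,0.045],[0,0,0,0,0,0.055,0.045],[0,0,0,0,0,0,0.045],[0,0,0,0,0,0,0.045]]'
python3 - <<'E'
from h import *
go([.628,.019,.19],51.5)
E
```

```text
time_s: 18.17
tool_pos: [0.5233, 0.0351, 0.0891]
tool_rot: [-180.0, -0.0, 171.4]
force: [0.1, 0.5, 0.9]
grip_width: 0.0398
grasp_force: 0.0
time_s: 19.17
tool_pos: [0.5232, 0.0353, 0.1891]
tool_rot: [-180.0, 0.0, 109.2]
force: [-0.4, 0.2, 0.7]
grip_width: 0.0452
grasp_force: 0.0
time_s: 20.08
tool_pos: [0.5233, 0.0352, 0.1891]
tool_rot: [-180.0, 0.0, 51.5]
force: [0.5, 0.4, 0.1]
grip_width: 0.0451
grasp_force: 0.0
shift [ 0.0525  0.0921 -0.0009] turn [-0.      0.0001 -0.0001] | now [0.5233 0.0352 0.1891] [-1.800e+02  1.000e-02  5.149e+01] t 20.08 F [0.5 0.4 0.1] w 0.0451 0.0
```

```bash
python3 -m jog '[[0.0175,0.0307,0,0,0,0,0.045],[0.0175,0.0307,0,0,0,0,0.045],[0.0175,0.0307,0,0,0,0,0.045],[0,0,0,0,0,0,0.045],[0,0,0.03,0,0,0,0.045],[0,0,0.03,0,0,0,0.045],[0,0,0,0,0,0,0.045],[0,0,0,0,0,0,0.045]]'
python3 -m jog '[[0,0,0,0,0,0,0.005],[0,0,0,0,0,0,0.005],[0,0,0,0,0,0,0.005],[0,0,0,0,0,0,0.005],[0,0,0,0,0,0,0.005],[0,0,0,0,0,0,0.005],[0,0,0,0,0,0,0.005],[0,0,0,0,0,0,0.005],[0,0,0,0,0,0,0.005],[0,0,0,0,0,0,0.005],[0,0,0,0,0,0,0.005],[0,0,0,0,0,0,0.005]]' 40
python3 -c "
from h import *
go([.628,.019,.13],51.5);print(np.round(env.get_obs()['wrist_torque'],2))"
```

```text
time_s: 20.75
tool_pos: [0.6267, 0.0183, 0.1279]
tool_rot: [-179.8, 0.1, 51.4]
force: [0.0, 0.4, -0.2]
grip_width: 0.045
grasp_force: 0.0
time_s: 21.75
tool_pos: [0.6277, 0.0192, 0.1298]
tool_rot: [-180.0, 0.0, 51.4]
force: [-4.0, 0.2, 5.0]
grip_width: 0.0139
grasp_force: 40.0
shift [ 0.      0.0004 -0.0002] turn [-0.0004  0.0003 -0.0015] | now [0.6277 0.0192 0.1298] [-1.7997e+02  2.0000e-02  5.1420e+01] t 21.75 F [-4.   0.2  5. ] w 0.0139 40.0
[0.13 0.75 0.11]
```

```bash
python3 -m jog '[[0,0,0,0,0,-0.095,0.005],[0,0,0,0,0,-0.095,0.005],[0,0,0,0,0,-0.095,0.005],[0,0,0,0,0,-0.095,0.005],[0,0,0,0,0,-0.095,0.005],[0,0,0,0,0,-0.095,0.005],[0,0,0,0,0,-0.095,0.005],[0,0,0,0,0,-0.095,0.005],[0,0,0,0,0,-0.095,0.005],[0,0,0,0,0,-0.095,0.005],[0,0,0,0,0,-0.097,0.005],[0,0,0,0,0,0,0.005]]'
python3 -m jog '[[0,0,0,0,0,0,0.005],[0,0,0,0,0,0,0.04],[0,0,0,0,0,0,0.04],[0,0,0,0,0,0,0.04],[0,0,0,0,0,0,0.04],[0,0,0,0,0,0,0.04],[0,0,0,0,0,0,0.04],[0,0,0,0,0,0,0.04],[0,0,0,0,0,0,0.04],[0,0,-0.03,0,0,0,0.045],[0,0,-0.04,0,0,0,0.045],[0,0,0,0,0,0,0.045]]'
python3 - <<'E'
from h import *
import pickle
go([.628,.019,.19],111.5)
im=env.read_camera("top");im2=env.read_camera("side")
cv2.imwrite("pics/t6.png",np.hstack([cv2.resize(im[130:280,118:384],(500,282),interpolation=cv2.INTER_CUBIC),cv2.resize(im2[140:270,220:340],(260,282),interpolation=cv2.INTER_CUBIC)]))
E
```

```text
time_s: 22.75
tool_pos: [0.6291, 0.0191, 0.1298]
tool_rot: [179.9, 0.0, 111.5]
force: [1.2, 1.4, 4.7]
grip_width: 0.0138
grasp_force: 40.1
time_s: 23.75
tool_pos: [0.6318, 0.02, 0.2066]
tool_rot: [179.4, 0.2, 111.4]
force: [0.7, 0.8, 1.5]
grip_width: 0.0442
grasp_force: 0.0
shift [ 0.0005 -0.004   0.0166] turn [ 0.0102  0.0033 -0.0023] | now [0.6318 0.02   0.2066] [179.42   0.19 111.36] t 23.75 F [0.7 0.8 1.5] w 0.0442 0.0
```

View pics/t6.png

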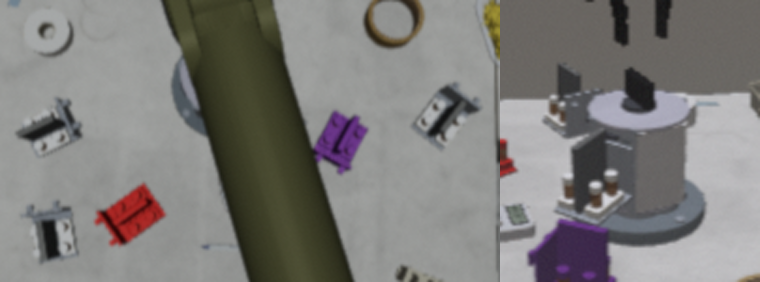

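The top view shows the other brackets unchanged. The side view shows the first bracket hanging properly and turned one step, with the knob at the next detent. Next is bracket D.

```bash
python3 - <<'E'
from h import *
go([.5783,-.3345,.17],143.6)
E
```

```text
shift [-0.3108 -0.1765  0.031 ] turn [ 0.003   0.0025 -0.5624] | now [0.6293 0.0192 0.2012] [1.7980e+02 9.0000e-02 1.1137e+02] t 23.85 F [-0.5  0.  -0.5] w 0.0447 0.0
```

```bash
python3 -m jog '[[-0.0311,-0.0177,0.003,0,0,0,0.045],[-0.0311,-0.0177,0.003,0,0,0,0.045],[-0.0311,-0.0177,0.003,0,0,0,0.045],[-0.0311,-0.0177,0.003,0,0,0,0.045],[-0.0311,-0.0177,0.003,0,0,0,0.045],[-0.0311,-0.0177,0.003,0,0,0,0.045],[-0.0311,-0.0177,0.003,0,0,0,0.045],[-0.0311,-0.0177,0.003,0,0,0,0.045],[-0.0311,-0.0177,0.003,0,0,0,0.045],[-0.0311,-0.0177,0.003,0,0,0,0.045]]'
python3 -m jog '[[0,0,0,0,0,-0.1125,0.045],[0,0,0,0,0,-0.1125,0.045],[0,0,0,0,0,-0.1125,0.045],[0,0,0,0,0,-0.1125,0.045],[0,0,0,0,0,-0.1125,0.045],[0,0,0,0,0,0,0.045],[0,0,0,0,0,0,0.045],[0,0,0,0,0,0,0.045]]'
python3 - <<'E'
from h import *
import pickle
go([.5783,-.3345,.03],143.6)
c=env.get_calibration("wrist");im=env.read_camera("wrist")
pickle.dump(c,open("w7.pkl","wb"));cv2.imwrite("pics/w7r.png",im)
p=proj("wrist",bw([.5832,-.338,np.radians(-36.4)],[[-35,5,95],[-35,-5,95],[25,5,95],[25,-5,95],[-40,32,0],[-40,-32,0]]),c)
print(p.round(1).tolist())
im=cv2.resize(im[90:240,180:330],(600,600),interpolation=cv2.INTER_CUBIC)
for q in p: cv2.circle(im,tuple(int(v) for v in ((q-[180,90]+.5)*4).round()),3,(0,0,255),1)
cv2.imwrite("pics/w7.png",im)
E
```

```text
time_s: 24.68
tool_pos: [0.5751, -0.337, 0.1674]
tool_rot: [-179.9, -0.1, 111.4]
force: [1.0, 0.7, 0.5]
grip_width: 0.0447
grasp_force: 0.0
time_s: 25.35
tool_pos: [0.5761, -0.3353, 0.1683]
tool_rot: [-180.0, -0.1, 143.4]
force: [-0.2, -0.4, 0.2]
grip_width: 0.045
grasp_force: 0.0
shift [-0.0015  0.002   0.1383] turn [-0.0002 -0.0012 -0.0027] | now [ 0.5761 -0.3353  0.1683] [-1.7999e+02 -7.0000e-02  1.4344e+02] t 25.35 F [-0.2 -0.4  0.2] w 0.045 0.0
[[266.9, 158.5], [256.1, 158.6], [266.6, 219.2], [256.4, 219.2], [286.4, 142.4], [234.9, 142.5]]
```

View pics/w7.png

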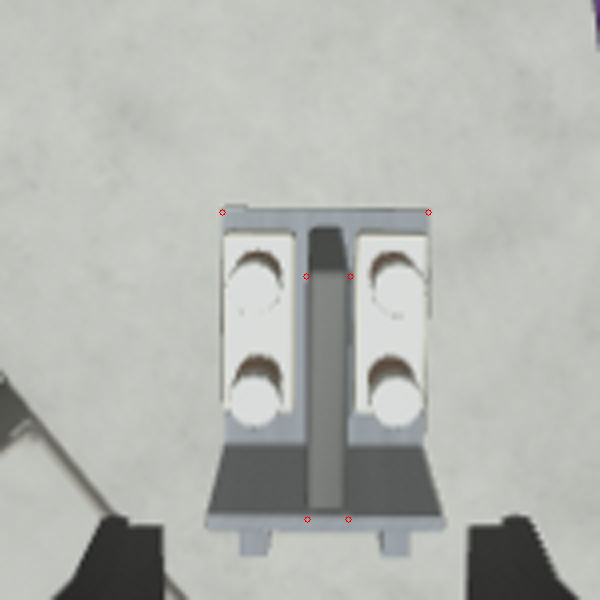

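The overlay matches to about 1 mm, so I'll pick it.

```bash
python3 -m jog '[[0,0.001,0.035,0,0,0,0.045],[0,0.0005,0.035,0,0,0,0.045],[0,0,0.03,0,0,0,0.045],[0,0,0.02,0,0,0,0.045],[0,0,0.0185,0,0,0,0.045],[0,0,0,0,0,0,0.045]]' 30
python3 -m jog '[[0,0,0,0,0,0,0.005],[0,0,0,0,0,0,0.005],[0,0,0,0,0,0,0.005],[0,0,0,0,0,0,0.005],[0,0,0,0,0,0,0.005],[0,0,0,0,0,0,0.005],[0,0,0,0,0,0,0.005],[0,0,0,0,0,0,0.005],[0,0,0,0,0,0,0.005],[0,0,0,0,0,0,0.005],[0,0,0,0,0,0,0.005],[0,0,0,0,0,0,0.005]]'
python3 -m jog '[[0,0,-0.01,0,0,0,0.005],[0,0,-0.04,0,0,0,0.005],[0,0,-0.04,0,0,0,0.005],[0,0,-0.04,0,0,0,0.005],[0,0,0,0,0,0,0.005],[0,0,0,0,0,-0.122,0.005],[0,0,0,0,0,-0.122,0.005],[0,0,0,0,0,-0.122,0.005],[0,0,0,0,0,-0.122,0.005],[0,0,0,0,0,0,0.005],[0,0,0,0,0,0,0.005]]'
python3 - <<'E'
from h import *
a=np.radians(-8.5);u=np.array([np.cos(a),np.sin(a)]);f=np.array([.6277,.0192])-.136*u
go([*f,.16],171.5)
E
```

```text
time_s: 25.9
tool_pos: [0.5743, -0.3331, 0.026]
tool_rot: [-179.9, -0.4, 143.5]
force: [-1.9, 0.4, -0.7]
grip_width: 0.045
grasp_force: 0.0
time_s: 26.9
tool_pos: [0.5778, -0.334, 0.031]
tool_rot: [180.0, 0.0, 143.6]
force: [-1.3, 1.0, 3.5]
grip_width: 0.01
grasp_force: 30.0
time_s: 27.82
tool_pos: [0.5769, -0.3344, 0.1602]
tool_rot: [180.0, -0.0, 171.3]
force: [0.3, 0.3, -2.2]
grip_width: 0.0099
grasp_force: 30.0
shift [0.139  0.3568 0.0004] turn [ 0.0003 -0.0008 -0.0026] | now [ 0.5769 -0.3344  0.1602] [ 1.7998e+02 -5.0000e-02  1.7135e+02] t 27.82 F [ 0.3  0.3 -2.2] w 0.0099 30.0
```

```bash
python3 -m jog '[[0,0,-0.025,0,0,0,0.005],[0,0,-0.025,0,0,-0.003,0.005],[0.0139,0.0357,0,0,0,0,0.005],[0.0139,0.0357,0,0,0,0,0.005],[0.0139,0.0357,0,0,0,0,0.005],[0.0139,0.0357,0,0,0,0,0.005],[0.0139,0.0357,0,0,0,0,0.005],[0.0139,0.0357,0,0,0,0,0.005],[0.0139,0.0357,0,0,0,0,0.005],[0.0139,0.0357,0,0,0,0,0.005],[0.0139,0.0357,0,0,0,0,0.005],[0.0139,0.0357,0,0,0,0,0.005]]'
python3 -m jog '[[0,0,0,0,0,0,0.005],[0,0,0.03,0,0,0,0.005],[0,0,0.03,0,0,0,0.005],[0,0,0.03,0,0,0,0.005],[0,0,0.015,0,0,0,0.005],[0,0,0,0,0,0,0.005],[0,0,0,0,0,0,0.005],[0,0,0,0,0,0,0.005],[0,0,0,0,0,0,0.005]]'
python3 - <<'E'
from h import *
a=np.radians(-8.5);u=np.array([np.cos(a),np.sin(a)]);f=np.array([.6277,.0192])-.106*u
go([*f,.1035],171.5)
E
```

```text
time_s: 28.82
tool_pos: [0.4903, 0.0409, 0.2104]
tool_rot: [-179.9, 0.0, 171.5]
force: [0.3, 0.4, -2.8]
grip_width: 0.0098
grasp_force: 30.0
time_s: 29.57
tool_pos: [0.4926, 0.0391, 0.1072]
tool_rot: [-180.0, 0.2, 171.7]
force: [0.3, 0.3, -1.9]
grip_width: 0.0092
grasp_force: 30.0
shift [-0.0306  0.0002  0.0038] turn [-0.0003  0.0029  0.0031] | now [0.4926 0.0391 0.1072] [-1.7998e+02  1.6000e-01  1.7168e+02] t 29.57 F [ 0.3  0.3 -1.9] w 0.0092 30.0
```

```bash
python3 -m jog '[[-0.006,0,0.0038,0,0,0.003,0.005],[-0.006,0,0,0,0,0,0.005],[-0.006,0,0,0,0,0,0.005],[-0.006,0,0,0,0,0,0.005],[-0.003,0,0,0,0,0,0.005],[0,0,0,0,0,0,0.005],[0,0,0,0,0,0,0.005]]'
python3 -m jog '[[-0.002,0,0,0,0,0,0.005],[-0.0015,0,0,0,0,0,0.005],[0,0,0,0,0,0,0.005],[0,0,0,0,0,0,0.005]]'
python3 -c "
from h import *
go([.5229,.0349,.1035],171.5)"
```

```text
time_s: 30.15
tool_pos: [0.518, 0.0355, 0.1019]
tool_rot: [180.0, -0.0, 171.6]
force: [-0.1, -0.0, -2.8]
grip_width: 0.0095
grasp_force: 30.0
time_s: 30.48
tool_pos: [0.5211, 0.0347, 0.1018]
tool_rot: [-180.0, -0.0, 171.6]
force: [0.4, -0.1, -1.9]
grip_width: 0.0096
grasp_force: 30.0
shift [-0.0017  0.0004 -0.0017] turn [-0.0001 -0.0005  0.0012] | now [0.5211 0.0347 0.1018] [-1.7999e+02 -3.0000e-02  1.7157e+02] t 30.48 F [ 0.4 -0.1 -1.9] w 0.0096 30.0
```

```bash
python3 -m jog '[[0,0,-0.0017,0,0,0,0.005],[-0.0015,0,0,0,0,0,0.005],[-0.001,0,0,0,0,0,0.005],[0,0,0,0,0,0,0.005],[0,0,0,0,0,0,0.005]]'
python3 -m jog '[[-0.001,0,0,0,0,0,0.005],[-0.001,0,0,0,0,0,0.005],[0,0,0,0,0,0,0.005],[0,0,0,0,0,0,0.005]]'
```

```text
time_s: 30.9
tool_pos: [0.5239, 0.0342, 0.1036]
tool_rot: [-180.0, 0.0, 171.6]
force: [-1.9, -0.8, -1.4]
grip_width: 0.0098
grasp_force: 30.0
time_s: 31.23
tool_pos: [0.525, 0.034, 0.1033]
tool_rot: [-180.0, -0.1, 171.6]
force: [-3.9, -0.2, 0.5]
grip_width: 0.0098
grasp_force: 30.0
```

```bash
python3 -m jog '[[-0.001,0,0,0,0,0,0.005],[0,0,0,0,0,0,0.005],[0,0,0.003,0,0,0,0.005],[0,0,0.003,0,0,0,0.005],[0,0,0.003,0,0,0,0.005],[0,0,0.001,0,0,0,0.005],[0,0,0,0,0,0,0.005],[0,0,0,0,0,0,0.005]]'
python3 -m jog '[[0,0,0.002,0,0,0,0.005],[0,0,0.0015,0,0,0,0.005],[0,0,0,0,0,0,0.005],[0,0,0,0,0,0,0.005]]'
python3 -m jog '[[0,0,0.0012,0,0,0,0.005],[0,0,0,0,0,0,0.005],[0,0,0,0,0,0,0.005]]'
```

```text
time_s: 31.9
tool_pos: [0.5251, 0.0343, 0.0928]
tool_rot: [-180.0, -0.2, 171.6]
force: [-5.7, 1.6, -2.3]
grip_width: 0.0096
grasp_force: 30.0
time_s: 32.23
tool_pos: [0.5251, 0.0345, 0.0907]
tool_rot: [-179.9, -0.2, 171.6]
force: [-10.7, 0.7, 9.7]
grip_width: 0.0098
grasp_force: 30.0
time_s: 32.48
tool_pos: [0.5251, 0.0346, 0.0907]
tool_rot: [-179.9, -0.2, 171.6]
force: [-13.6, -0.3, 19.6]
grip_width: 0.0097
grasp_force: 30.0
```

Bottomed at z 0.0907 (grip z 0.031 + 0.060). Pull test, then release and lift.

```bash
python3 -m jog '[[0.002,0,-0.002,0,0,0,0.005],[0,0,-0.002,0,0,0,0.005],[0,0,-0.0017,0,0,0,0.005],[0,0,0,0,0,0,0.005],[0,0,0,0,0,0,0.005]]'
python3 -m jog '[[0,0,0.002,0,0,0,0.005],[0,0,0.002,0,0,0,0.005],[0,0,0,0,0,0,0.04],[0,0,0,0,0,0,0.04],[0,0,0,0,0,0,0.04],[0,0,0,0,0,0,0.04],[0,0,0,0,0,0,0.04],[0,0,0,0,0,0,0.04],[0,0,0,0,0,0,0.04],[0,0,0,0,0,0,0.04],[0,0,0,0,0,0,0.04]]'
python3 -m jog '[[0,0,-0.02,0,0,0,0.045],[0,0,-0.04,0,0,0,0.045],[0,0,-0.04,0,0,0,0.045],[0,0,0,0,0,0.118,0.045],[0,0,0,0,0,0.118,0.045],[0,0,0,0,0,0.118,0.045],[0,0,0,0,0,0.118,0.045],[0,0,0,0,0,0.118,0.045],[0,0,0,0,0,0.118,0.045],[0,0,0,0,0,0.118,0.045],[0,0,0,0,0,0.118,0.045],[0,0,0,0,0,0.105,0.045]]'
python3 -m jog '[[0,0,0,0,0,0,0.045],[0,0,0,0,0,0,0.045]]'
python3 -c "
from h import *
go([.628,.0192,.19],111.5)"
```

```text
time_s: 32.9
tool_pos: [0.5252, 0.0342, 0.0941]
tool_rot: [180.0, 0.0, 171.6]
force: [2.4, 1.6, -8.6]
grip_width: 0.0097
grasp_force: 30.0
time_s: 33.82
tool_pos: [0.5248, 0.0341, 0.0905]
tool_rot: [-180.0, -0.0, 171.6]
force: [-0.2, -0.2, 0.3]
grip_width: 0.0398
grasp_force: 0.0
time_s: 34.82
tool_pos: [0.5248, 0.0342, 0.1905]
tool_rot: [-180.0, 0.0, 111.1]
force: [0.0, -0.2, -0.1]
grip_width: 0.0448
grasp_force: 0.0
time_s: 34.98
tool_pos: [0.5248, 0.0342, 0.1905]
tool_rot: [-180.0, 0.0, 111.6]
force: [0.1, -0.2, 0.3]
grip_width: 0.045
grasp_force: 0.0
shift [-0.052   0.0904  0.0005] turn [-0.0001  0.0002  0.0025] | now [0.5248 0.0342 0.1905] [-1.7999e+02  1.0000e-02  1.1164e+02] t 34.98 F [ 0.1 -0.2  0.3] w 0.045 0.0
```

Same behaviour as the first. Next I turn the knob from 111.5° to 171.5°.

```bash
python3 -m jog '[[-0.0173,0.0301,0,0,0,0,0.045],[-0.0173,0.0301,0,0,0,0,0.045],[-0.0173,0.0301,0,0,0,0,0.045],[0,0,0,0,0,0,0.045],[0,0,0.03,0,0,0,0.045],[0,0,0.03,0,0,0,0.03],[0,0,0,0,0,0,0.005],[0,0,0,0,0,0,0.005],[0,0,0,0,0,0,0.005],[0,0,0,0,0,0,0.005],[0,0,0,0,0,0,0.005],[0,0,0,0,0,0,0.005]]' 40
python3 -m jog '[[0,0,0,0,0,0,0.005],[0,0,0,0,0,0,0.005],[0,0,0,0,0,0,0.005],[0,0,0,0,0,0,0.005],[0,0,0,0,0,0,0.005]]'
python3 -m jog '[[0,0,0,0,0,-0.095,0.005],[0,0,0,0,0,-0.095,0.005],[0,0,0,0,0,-0.095,0.005],[0,0,0,0,0,-0.095,0.005],[0,0,0,0,0,-0.095,0.005],[0,0,0,0,0,-0.095,0.005],[0,0,0,0,0,-0.095,0.005],[0,0,0,0,0,-0.095,0.005],[0,0,0,0,0,-0.095,0.005],[0,0,0,0,0,-0.095,0.005],[0,0,0,0,0,-0.095,0.005],[0,0,0,0,0,0,0.005]]'
python3 -m jog '[[0,0,0,0,0,0,0.005],[0,0,0,0,0,0,0.045],[0,0,0,0,0,0,0.045],[0,0,0,0,0,0,0.045],[0,0,0,0,0,0,0.045],[0,0,0,0,0,0,0.045],[0,0,0,0,0,0,0.045],[0,0,0,0,0,0,0.045],[0,0,0,0,0,0,0.045],[0,0,-0.03,0,0,0,0.045],[0,0,-0.04,0,0,0,0.045],[0,0,0,0,0,0,0.045]]'
python3 - <<'E'
from h import *
im=env.read_camera("top");im2=env.read_camera("side");t0=cv2.imread("pics/top0.png");s0=cv2.imread("pics/side0.png")
f=lambda i,j,u,v,h:np.abs(cv2.GaussianBlur(i,(5,5),0).astype(int)-cv2.GaussianBlur(j,(5,5),0))[v-h:v+h,u-h:u+h].mean().round(1)
for n,p in(("A",[.5534,.304,.04]),("B",[.382,.291,.04])):
    for nm,i,j in(("top",im,t0),("side",im2,s0)):
        u,v=proj(nm,[p])[0].round().astype(int);print(n,nm,f(i,j,u,v,16))
go([.5506,.309,.19],118)
E
```

```text
time_s: 35.98
tool_pos: [0.6292, 0.0191, 0.1328]
tool_rot: [179.8, 0.1, 111.5]
force: [0.3, 0.7, 4.6]
grip_width: 0.0137
grasp_force: 40.0
time_s: 36.4
tool_pos: [0.6292, 0.0191, 0.1327]
tool_rot: [179.8, 0.1, 111.5]
force: [0.2, -0.5, 6.3]
grip_width: 0.0138
grasp_force: 40.0
time_s: 37.4
tool_pos: [0.6302, 0.0202, 0.1327]
tool_rot: [179.8, 0.3, 171.6]
force: [3.2, 3.6, 4.4]
grip_width: 0.0134
grasp_force: 40.1
time_s: 38.4
tool_pos: [0.6311, 0.0205, 0.2076]
tool_rot: [179.8, 0.5, 171.3]
force: [0.2, 2.1, 0.8]
grip_width: 0.045
grasp_force: 0.0
A top 12.9
A side 1.8
B top 12.5
B side 1.2
shift [0.121  0.2744 0.0121] turn [0.0021 0.0028 0.931 ] | now [0.6289 0.0195 0.2024] [179.97   0.19 171.34] t 38.5 F [-0.5  0.4  0.1] w 0.0452 0.0
```

Side-view patches of A and B are unchanged from the start. Next is A.

```bash
python3 -m jog '[[0.0151,0.0343,0.004,0,0,0,0.045],[0.0151,0.0343,0.004,0,0,0,0.045],[0.0151,0.0343,0.004,0,0,0,0.045],[0.0151,0.0343,0.004,0,0,0,0.045],[0.0151,0.0343,0.004,0,0,0,0.045],[0.0151,0.0343,0.004,0,0,0,0.045],[0.0151,0.0343,0.004,0,0,0,0.045],[0.0151,0.0343,0.004,0,0,0,0.045],[0,0,0,0,0,0.118,0.045],[0,0,0,0,0,0.118,0.045],[0,0,0,0,0,0.118,0.045],[0,0,0,0,0,0.118,0.045]]'
python3 -m jog '[[0,0,0,0,0,0.118,0.045],[0,0,0,0,0,0.118,0.045],[0,0,0,0,0,0.118,0.045],[0,0,0,0,0,0.113,0.045],[0,0,0,0,0,0,0.045],[0,0,0,0,0,0,0.045],[0,0,0,0,0,0,0.045]]'
python3 - <<'E'
from h import *
import pickle
go([.5506,.309,.03],117.6)
c=env.get_calibration("wrist");im=env.read_camera("wrist")
pickle.dump(c,open("w8.pkl","wb"));cv2.imwrite("pics/w8r.png",im)
p=proj("wrist",bw([.5534,.3037,np.radians(-62.4)],[[-35,5,95],[-35,-5,95],[25,5,95],[25,-5,95],[-40,32,0],[-40,-32,0]]),c)
im=cv2.resize(im[90:240,180:330],(600,600),interpolation=cv2.INTER_CUBIC)
for q in p: cv2.circle(im,tuple(int(v) for v in ((q-[180,90]+.5)*4).round()),3,(0,0,255),1)
cv2.imwrite("pics/w8.png",im)
E
```

```text
time_s: 39.5
tool_pos: [0.5489, 0.308, 0.1668]
tool_rot: [-179.9, -0.0, 144.0]
force: [1.0, -0.1, 0.4]
grip_width: 0.045
grasp_force: 0.0
time_s: 40.08
tool_pos: [0.5495, 0.308, 0.1677]
tool_rot: [-179.9, 0.0, 117.7]
force: [-0.7, -0.8, -0.1]
grip_width: 0.045
grasp_force: 0.0
shift [0.0004 0.0016 0.1377] turn [-0.0012  0.0002  0.0016] | now [0.5495 0.308  0.1677] [-1.7993e+02  1.0000e-02  1.1769e+02] t 40.08 F [-0.7 -0.8 -0.1] w 0.045 0.0
```

View pics/w8.png

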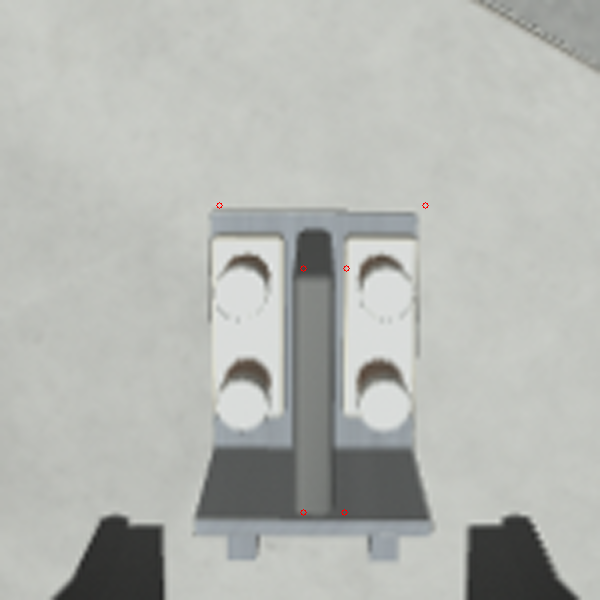

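The fin is about 2 mm left of the model, so only small corrections are needed. I'll pick it.

```bash
python3 -m jog '[[-0.001,-0.0007,0.035,0,0,0,0.045],[0,0,0.035,0,0,0,0.045],[0,0,0.03,0,0,0,0.045],[0,0,0.02,0,0,0,0.045],[0,0,0.018,0,0,0,0.045],[0,0,0,0,0,0,0.045]]' 30
python3 -m jog '[[0,0,0,0,0,0,0.005],[0,0,0,0,0,0,0.005],[0,0,0,0,0,0,0.005],[0,0,0,0,0,0,0.005],[0,0,0,0,0,0,0.005],[0,0,0,0,0,0,0.005],[0,0,0,0,0,0,0.005],[0,0,0,0,0,0,0.005],[0,0,0,0,0,0,0.005],[0,0,0,0,0,0,0.005],[0,0,0,0,0,0,0.005],[0,0,0,0,0,0,0.005]]'
python3 -m jog '[[0,0,-0.01,0,0,0,0.005],[0,0,-0.03,0,0,0,0.005],[0,0,-0.035,0,0,0,0.005],[0,0,-0.035,0,0,0,0.005],[0,0,-0.035,0,0,0,0.005],[0,0,-0.035,0,0,0,0.005],[0,0,0,0,0,0,0.005],[0,0,0,0,0,0,0.005]]'
python3 -m jog '[[0,0,0,0,0,-0.117,0.005],[0,0,0,0,0,-0.117,0.005],[0,0,0,0,0,-0.117,0.005],[0,0,0,0,0,-0.117,0.005],[0,0,0,0,0,-0.117,0.005],[0,0,0,0,0,-0.117,0.005],[0,0,0,0,0,-0.117,0.005],[0,0,0,0,0,-0.117,0.005],[0,0,0,0,0,0,0.005],[0,0,0,0,0,0,0.005]]'
python3 - <<'E'
from h import *
a=np.radians(-8.5);u=np.array([np.cos(a),np.sin(a)]);f=np.array([.628,.0192])-.136*u
go([*f,.21],171.5)
E
```

```text
time_s: 40.63
tool_pos: [0.547, 0.305, 0.0261]
tool_rot: [-179.6, -0.0, 117.6]
force: [-0.5, -0.7, -0.5]
grip_width: 0.0448
grasp_force: 0.0
time_s: 41.63
tool_pos: [0.5497, 0.3071, 0.0309]
tool_rot: [180.0, 0.0, 117.5]
force: [-1.4, -1.6, 5.7]
grip_width: 0.0097
grasp_force: 30.0
time_s: 42.3
tool_pos: [0.5505, 0.3082, 0.2127]
tool_rot: [179.8, -0.0, 117.5]
force: [-0.2, -0.6, -3.8]
grip_width: 0.0098
grasp_force: 30.0
time_s: 43.13
tool_pos: [0.549, 0.3064, 0.2086]
tool_rot: [-179.9, -0.1, 171.0]
force: [-0.1, 0.4, -2.0]
grip_width: 0.0095
grasp_force: 30.0
shift [ 0.013  -0.2725 -0.001 ] turn [-0.0013 -0.0026 -0.009 ] | now [0.549  0.3064 0.2086] [-1.7992e+02 -1.5000e-01  1.7099e+02] t 43.13 F [-0.1  0.4 -2. ] w 0.0095 30.0
```

```bash
python3 -m jog '[[0.0017,-0.0341,0,0,0,-0.009,0.005],[0.0017,-0.0341,0,0,0,0,0.005],[0.0017,-0.0341,0,0,0,0,0.005],[0.0017,-0.0341,0,0,0,0,0.005],[0.0017,-0.0341,0,0,0,0,0.005],[0.0017,-0.0341,0,0,0,0,0.005],[0.0017,-0.0341,0,0,0,0,0.005],[0.0017,-0.0341,0,0,0,0,0.005],[0,0,0,0,0,0,0.005],[0,0,0,0,0,0,0.005],[0,0,0,0,0,0,0.005]]'
python3 -m jog '[[0,0,0.03,0,0,0,0.005],[0,0,0.03,0,0,0,0.005],[0,0,0.03,0,0,0,0.005],[0,0,0.013,0,0,0,0.005],[0,0,0,0,0,0,0.005],[0,0,0,0,0,0,0.005],[0,0,0,0,0,0,0.005],[0,0,0,0,0,0,0.005]]'
python3 - <<'E'
from h import *
a=np.radians(-8.5);u=np.array([np.cos(a),np.sin(a)]);f=np.array([.628,.0192])-.106*u
go([*f,.104],171.5)
E
```

```text
time_s: 44.05
tool_pos: [0.4961, 0.0391, 0.2102]
tool_rot: [-180.0, -0.0, 171.5]
force: [0.5, -0.1, -2.1]
grip_width: 0.0099
grasp_force: 30.0
time_s: 44.72
tool_pos: [0.4979, 0.0398, 0.1093]
tool_rot: [180.0, 0.2, 171.7]
force: [0.3, 0.1, -0.9]
grip_width: 0.0098
grasp_force: 30.0
shift [-0.0257 -0.0013  0.0054] turn [0.0002 0.0031 0.0034] | now [0.4979 0.0398 0.1093] [179.99   0.18 171.7 ] t 44.72 F [ 0.3  0.1 -0.9] w 0.0098 30.0
```

```bash
python3 -m jog '[[-0.005,-0.001,0.003,0,0,0.002,0.005],[-0.005,0,0,0,0,0,0.005],[0,0,0,0,0,0,0.005],[0,0,0,0,0,0,0.005],[0,0,0,0,0,0,0.005]]'
python3 -c "
from h import *
go([.5232,.0349,.104],171.5)"
```

```text
time_s: 45.13
tool_pos: [0.5062, 0.0369, 0.1046]
tool_rot: [180.0, -0.0, 171.6]
force: [1.2, 0.7, -2.1]
grip_width: 0.0099
grasp_force: 30.0
shift [-0.0171  0.0005  0.0006] turn [ 0.0003 -0.0002  0.001 ] | now [0.5062 0.0369 0.1046] [ 1.7998e+02 -1.0000e-02  1.7156e+02] t 45.13 F [ 1.2  0.7 -2.1] w 0.0099 30.0
```

```bash
python3 -m jog '[[-0.005,0.0004,0,0,0,0,0.005],[-0.005,0,0,0,0,0,0.005],[-0.004,0,0,0,0,0,0.005],[0,0,0,0,0,0,0.005],[0,0,0,0,0,0,0.005]]'
python3 -m jog '[[-0.002,0,0,0,0,0,0.005],[-0.0015,0,0,0,0,0,0.005],[0,0,0,0,0,0,0.005],[0,0,0,0,0,0,0.005]]'
python3 -m jog '[[-0.001,0,0,0,0,0,0.005],[-0.001,0,0,0,0,0,0.005],[0,0,0,0,0,0,0.005],[0,0,0,0,0,0,0.005]]'
```

```text
time_s: 45.55
tool_pos: [0.5199, 0.0352, 0.1043]
tool_rot: [180.0, -0.1, 171.6]
force: [-1.3, -0.1, -2.9]
grip_width: 0.0096
grasp_force: 30.0
time_s: 45.88
tool_pos: [0.5233, 0.0347, 0.1044]
tool_rot: [-180.0, -0.0, 171.6]
force: [-1.1, -0.2, -1.8]
grip_width: 0.0096
grasp_force: 30.0
time_s: 46.22
tool_pos: [0.5243, 0.0345, 0.1043]
tool_rot: [-180.0, -0.1, 171.6]
force: [-6.2, 0.7, 0.1]
grip_width: 0.0097
grasp_force: 30.0
```

Contact at 0.5243. Next, down, pull test, release and lift.

```bash
python3 -m jog '[[-0.0005,0,0.003,0,0,0,0.005],[0,0,0.003,0,0,0,0.005],[0,0,0.003,0,0,0,0.005],[0,0,0.002,0,0,0,0.005],[0,0,0,0,0,0,0.005],[0,0,0,0,0,0,0.005]]'
python3 -m jog '[[0,0,0.002,0,0,0,0.005],[0,0,0.0015,0,0,0,0.005],[0,0,0,0,0,0,0.005],[0,0,0,0,0,0,0.005]]'
python3 -m jog '[[0,0,0.0012,0,0,0,0.005],[0,0,0,0,0,0,0.005],[0,0,0,0,0,0,0.005]]'
python3 -m jog '[[0.002,0,-0.002,0,0,0,0.005],[0,0,-0.002,0,0,0,0.005],[0,0,-0.0017,0,0,0,0.005],[0,0,0,0,0,0,0.005],[0,0,0,0,0,0,0.005]]'
```

```text
time_s: 46.72
tool_pos: [0.5244, 0.0347, 0.0929]
tool_rot: [-180.0, -0.2, 171.6]
force: [-4.9, 1.2, -2.1]
grip_width: 0.0099
grasp_force: 30.0
time_s: 47.05
tool_pos: [0.5244, 0.0349, 0.0907]
tool_rot: [-179.9, -0.2, 171.6]
force: [-10.6, 1.1, 8.9]
grip_width: 0.0099
grasp_force: 30.0
time_s: 47.3
tool_pos: [0.5243, 0.0349, 0.0906]
tool_rot: [-179.9, -0.2, 171.6]
force: [-12.8, 0.4, 16.6]
grip_width: 0.0099
grasp_force: 30.0
time_s: 47.72
tool_pos: [0.5246, 0.0345, 0.0942]
tool_rot: [179.9, 0.1, 171.5]
force: [3.4, 1.6, -8.5]
grip_width: 0.0101
grasp_force: 30.0
```

```bash
python3 -m jog '[[0,0,0.002,0,0,0,0.005],[0,0,0.002,0,0,0,0.005],[0,0,0,0,0,0,0.045],[0,0,0,0,0,0,0.045],[0,0,0,0,0,0,0.045],[0,0,0,0,0,0,0.045],[0,0,0,0,0,0,0.045],[0,0,0,0,0,0,0.045],[0,0,0,0,0,0,0.045],[0,0,0,0,0,0,0.045],[0,0,0,0,0,0,0.045]]'
python3 -m jog '[[0,0,-0.02,0,0,0,0.045],[0,0,-0.04,0,0,0,0.045],[0,0,-0.04,0,0,0,0.045],[-0.035,0,0,0,0,0,0.045],[-0.035,0,0,0,0,0,0.045],[-0.035,0,0,0,0,0,0.045],[0,0,0,0,0,0,0.045],[0,0,0,0,0,0,0.045],[0,0,0,0,0,0,0.045]]'
python3 -c "
from h import *
print(env.get_obs()['qpos'].round(1) if hasattr(env.get_obs()['qpos'],'round') else env.get_obs()['qpos'])
go([.629,.0195,.131],171.5)"
```

```text
time_s: 48.63
tool_pos: [0.524, 0.0345, 0.0905]
tool_rot: [-180.0, -0.0, 171.6]
force: [0.5, -0.1, 1.5]
grip_width: 0.0447
grasp_force: 0.0
time_s: 49.38
tool_pos: [0.6272, 0.0202, 0.1901]
tool_rot: [179.9, -0.1, 171.6]
force: [-0.5, -0.1, 0.7]
grip_width: 0.045
grasp_force: 0.0
[ 42.9  28.4 -64.8  84.5  25.6  83.3  59.5]
shift [-0.002  -0.0005  0.0591] turn [ 0.0009 -0.0015  0.0023] | now [0.6272 0.0202 0.1901] [ 1.7995e+02 -9.0000e-02  1.7163e+02] t 49.38 F [-0.5 -0.1  0.7] w 0.045 0.0
```

```bash
python3 -m jog '[[-0.002,-0.0005,0.03,0,0,0,0.045],[0,0,0.029,0,0,0,0.03],[0,0,0,0,0,0,0.005],[0,0,0,0,0,0,0.005],[0,0,0,0,0,0,0.005],[0,0,0,0,0,0,0.005],[0,0,0,0,0,0,0.005],[0,0,0,0,0,0,0.005],[0,0,0,0,0,0,0.005],[0,0,0,0,0,0,0.005],[0,0,0,0,0,0,0.005]]' 40
python3 -m jog '[[0,0,0,0,0,0,0.005],[0,0,0,0,0,-0.09,0.005],[0,0,0,0,0,-0.095,0.005],[0,0,0,0,0,-0.095,0.005],[0,0,0,0,0,-0.095,0.005],[0,0,0,0,0,-0.095,0.005],[0,0,0,0,0,-0.095,0.005],[0,0,0,0,0,0,0.005]]'
python3 -c "
from h import *
print(np.round(env.get_obs()['qpos'],1))"
```

```text
time_s: 50.3
tool_pos: [0.6309, 0.0201, 0.1338]
tool_rot: [179.9, 0.2, 171.6]
force: [0.2, 2.0, 7.0]
grip_width: 0.0138
grasp_force: 40.0
time_s: 50.97
tool_pos: [0.6308, 0.0215, 0.1338]
tool_rot: [179.9, 0.3, -155.7]
force: [0.2, 4.0, 7.5]
grip_width: 0.0137
grasp_force: 40.4
[ 45.3  34.6 -69.7  88.4  32.6  79.7  87.4]
```

```bash
python3 -m jog '[[0,0,0,0,0,-0.095,0.005],[0,0,0,0,0,-0.095,0.005],[0,0,0,0,0,-0.095,0.005],[0,0,0,0,0,-0.095,0.005],[0,0,0,0,0,-0.095,0.005],[0,0,0,0,0,0,0.005],[0,0,0,0,0,0,0.005]]'
python3 -m jog '[[0,0,0,0,0,0,0.045],[0,0,0,0,0,0,0.045],[0,0,0,0,0,0,0.045],[0,0,0,0,0,0,0.045],[0,0,0,0,0,0,0.045],[0,0,0,0,0,0,0.045],[0,0,0,0,0,0,0.045],[0,0,0,0,0,0,0.045],[0,0,-0.03,0,0,0,0.045],[0,0,-0.04,0,0,0,0.045],[0,0,0,0,0,0,0.045],[0,0,0,0,0,0,0.045]]'
python3 - <<'E'
from h import *
print(np.round(env.get_obs()['qpos'],1))
im2=env.read_camera("side");s0=cv2.imread("pics/side0.png");cv2.imwrite("pics/s9.png",im2)
f=lambda i,j,u,v,h:np.abs(cv2.GaussianBlur(i,(5,5),0).astype(int)-cv2.GaussianBlur(j,(5,5),0))[v-h:v+h,u-h:u+h].mean().round(1)
u,v=proj("side",[[.382,.291,.04]])[0].round().astype(int);print("B",u,v,f(im2,s0,u,v,16))
go([.376,.290,.17],190.4)
E
```

```text
time_s: 51.55
tool_pos: [0.6301, 0.0224, 0.1338]
tool_rot: [179.9, 0.3, -128.6]
force: [-0.4, 6.5, 6.8]
grip_width: 0.0137
grasp_force: 40.1
time_s: 52.55
tool_pos: [0.6311, 0.0192, 0.2041]
tool_rot: [-179.8, 0.2, -128.8]
force: [-0.1, -0.0, -0.5]
grip_width: 0.0449
grasp_force: 0.0
[ 47.1  34.2 -75.3  82.9  33.1  87.5 114.4]
B 201 189 2.9
shift [-0.0519  0.3683  0.0318] turn [-0.0012  0.0012  0.7112] | now [0.6302 0.0185 0.2023] [-1.7992e+02  4.0000e-02 -1.2885e+02] t 52.6 F [-0.5 -0.3 -0.4] w 0.0448 0.0
```

```bash
python3 - <<'E'
import cv2,numpy as np
a=cv2.imread("pics/side0.png");b=cv2.imread("pics/s9.png")
u,v=201,189
r=cv2.matchTemplate(b[v-45:v+45,u-55:u+55],a[v-18:v+18,u-18:u+18],cv2.TM_CCOEFF_NORMED)
_,m,_,l=cv2.minMaxLoc(r);print(m,np.array(l)-[37,27])
d=np.abs(a.astype(int)-b).max(2)[v-24:v+24,u-24:u+24];print((d>25).sum(), np.argwhere(d>25).mean(0)-24 if (d>25).any() else None)
E
python3 -m jog '[[-0.0052,0.0368,0.0032,0,0,0,0.045],[-0.0052,0.0368,0.0032,0,0,0,0.045],[-0.0052,0.0368,0.0032,0,0,0,0.045],[-0.0052,0.0368,0.0032,0,0,0,0.045],[-0.0052,0.0368,0.0032,0,0,0,0.045],[-0.0052,0.0368,0.0032,0,0,0,0.045],[-0.0052,0.0368,0.0032,0,0,0,0.045],[-0.0052,0.0368,0.0032,0,0,0,0.045],[-0.0052,0.0368,0.0032,0,0,0,0.045],[-0.0052,0.0368,0.0032,0,0,0,0.045]]'
python3 -m jog '[[0,0,0,0,0,0.1185,0.045],[0,0,0,0,0,0.1185,0.045],[0,0,0,0,0,0.1185,0.045],[0,0,0,0,0,0.1185,0.045],[0,0,0,0,0,0.1185,0.045],[0,0,0,0,0,0.1185,0.045],[0,0,0,0,0,0,0.045],[0,0,0,0,0,0,0.045],[0,0,0,0,0,0,0.045],[0,0,0,0,0,0,0.045]]'
python3 - <<'E'
from h import *
import pickle
print(np.round(env.get_obs()['qpos'],1))
go([.376,.290,.03],190.4)
c=env.get_calibration("wrist");im=env.read_camera("wrist")
pickle.dump(c,open("w9.pkl","wb"));cv2.imwrite("pics/w9r.png",im)
p=proj("wrist",bw([.3819,.291,np.radians(10.5)],[[-35,5,95],[-35,-5,95],[25,5,95],[25,-5,95],[-40,32,0],[-40,-32,0]]),c)
print(p.round(1).tolist())
im=cv2.resize(im[90:240,180:330],(600,600),interpolation=cv2.INTER_CUBIC)
for q in p: cv2.circle(im,tuple(int(v) for v in ((q-[180,90]+.5)*4).round()),3,(0,0,255),1)
cv2.imwrite("pics/w9.png",im)
E
```

```text
0.9993770122528076 [0 0]
0 None
time_s: 53.43
tool_pos: [0.374, 0.2896, 0.1681]
tool_rot: [-180.0, -0.1, -128.9]
force: [-0.6, 0.9, 0.3]
grip_width: 0.0445
grasp_force: 0.0
time_s: 54.27
tool_pos: [0.3756, 0.2894, 0.1692]
tool_rot: [-180.0, -0.0, -169.5]
force: [-0.4, 0.0, 0.2]
grip_width: 0.045
grasp_force: 0.0
[ 40.3  -1.9 -78.3 106.5  -2.   73.9  63.1]
shift [-0.0006  0.0005  0.1392] turn [-0.0002 -0.0006  0.0021] | now [0.3756 0.2894 0.1692] [-1.7999e+02 -3.0000e-02 -1.6948e+02] t 54.27 F [-0.4  0.   0.2] w 0.045 0.0
[[265.7, 158.5], [254.9, 158.5], [265.2, 219.0], [255.1, 219.0], [285.6, 142.5], [234.2, 142.4]]
```

View pics/w9.png

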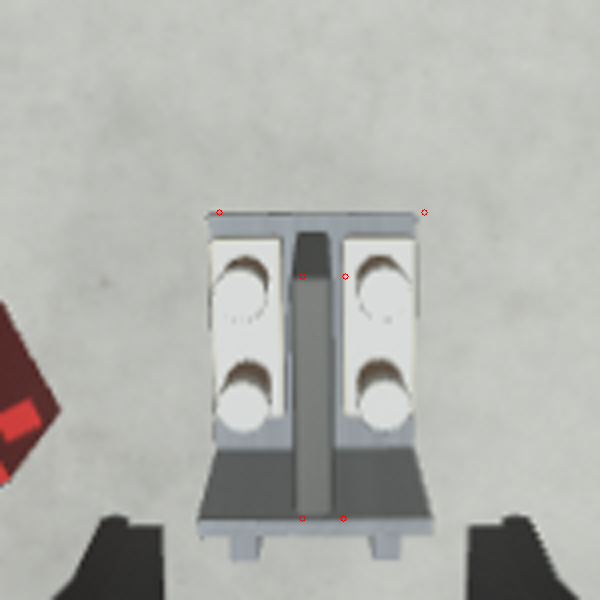

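B is unmoved; its fin is about 2 mm left of the model. I'll pick it, keeping an eye on joint 3.

```bash
python3 -m jog '[[0,-0.0015,0.035,0,0,0,0.045],[0,0,0.035,0,0,0,0.045],[0,0,0.03,0,0,0,0.045],[0,0,0.02,0,0,0,0.045],[0,0,0.0185,0,0,0,0.045],[0,0,0,0,0,0,0.045]]' 30
python3 -m jog '[[0,0,0,0,0,0,0.005],[0,0,0,0,0,0,0.005],[0,0,0,0,0,0,0.005],[0,0,0,0,0,0,0.005],[0,0,0,0,0,0,0.005],[0,0,0,0,0,0,0.005],[0,0,0,0,0,0,0.005],[0,0,0,0,0,0,0.005],[0,0,0,0,0,0,0.005],[0,0,0,0,0,0,0.005],[0,0,0,0,0,0,0.005],[0,0,0,0,0,0,0.005]]'
python3 -c "
from h import *
print(np.round(env.get_obs()['qpos'],1))"
python3 -m jog '[[0,0,-0.01,0,0,0,0.005],[0,0,-0.03,0,0,0,0.005],[0,0,-0.035,0,0,0,0.005],[0,0,-0.035,0,0,0,0.005],[0,0,-0.035,0,0,0,0.005],[0,0,-0.035,0,0,0,0.005],[0,0,0,0,0,0,0.005],[0,0,0,0,0,0,0.005],[0,0,0,0,0,0,0.005]]'
python3 - <<'E'
from h import *
print(np.round(env.get_obs()['qpos'],1))
a=np.radians(-8.5);u=np.array([np.cos(a),np.sin(a)]);f=np.array([.628,.0192])-.136*u
go([*f,.21],171.5)
E
```

```text
time_s: 54.82
tool_pos: [0.3733, 0.2865, 0.0277]
tool_rot: [-180.0, -0.4, -169.5]
force: [0.3, -0.8, 0.6]
grip_width: 0.0449
grasp_force: 0.0
time_s: 55.82
tool_pos: [0.3763, 0.2883, 0.0313]
tool_rot: [-180.0, 0.0, -169.6]
force: [-0.1, -1.0, 4.4]
grip_width: 0.0096
grasp_force: 30.0
[ 24.4  16.8 -71.1 115.8  18.5  59.9  44.9]
time_s: 56.57
tool_pos: [0.3754, 0.2875, 0.2101]
tool_rot: [-179.9, -0.1, -169.6]
force: [-0.3, 0.1, -3.7]
grip_width: 0.0096
grasp_force: 30.0
[ 39.3  -6.7 -73.7 103.1  -6.5  78.9  67.3]
shift [-0.0713 -0.2655  0.0004] turn [-0.0017 -0.001   0.33  ] | now [0.3754 0.2875 0.2101] [-1.7991e+02 -7.0000e-02 -1.6960e+02] t 56.57 F [-0.3  0.1 -3.7] w 0.0096 30.0
```

```bash
python3 -m jog '[[-0.0089,-0.0332,0,0,0,0,0.005],[-0.0089,-0.0332,0,0,0,0,0.005],[-0.0089,-0.0332,0,0,0,0,0.005],[-0.0089,-0.0332,0,0,0,0,0.005],[-0.0089,-0.0332,0,0,0,0,0.005],[-0.0089,-0.0332,0,0,0,0,0.005],[-0.0089,-0.0332,0,0,0,0,0.005],[-0.0089,-0.0332,0,0,0,0,0.005],[0,0,0,0,0,0.11,0.005],[0,0,0,0,0,0.11,0.005],[0,0,0,0,0,0.11,0.005],[0,0,0,0,0,0,0.005]]'
python3 -m jog '[[0,0,0.03,0,0,0,0.005],[0,0,0.03,0,0,0,0.005],[0,0,0.03,0,0,0,0.005],[0,0,0.014,0,0,0,0.005],[0,0,0,0,0,0,0.005],[0,0,0,0,0,0,0.005],[0,0,0,0,0,0,0.005],[0,0,0,0,0,0,0.005],[0,0,0,0,0,0,0.005]]'
python3 - <<'E'
from h import *
print(np.round(env.get_obs()['qpos'],1))
a=np.radians(-8.5);u=np.array([np.cos(a),np.sin(a)]);f=np.array([.628,.0192])-.106*u
go([*f,.1042],171.5)
E
```

```text
time_s: 57.57
tool_pos: [0.4925, 0.0401, 0.2084]
tool_rot: [179.9, -0.3, 171.4]
force: [0.1, 0.7, -1.7]
grip_width: 0.0097
grasp_force: 30.0
time_s: 58.32
tool_pos: [0.495, 0.0399, 0.1082]
tool_rot: [-180.0, 0.1, 171.5]
force: [-0.0, -0.1, -2.4]
grip_width: 0.0094
grasp_force: 30.0
[ 45.5   7.3 -55.9 108.8   6.6  67.1  68.8]
shift [-0.0286 -0.0008  0.004 ] turn [-0.0002  0.0021  0.0007] | now [0.495  0.0399 0.1082] [-1.7999e+02  1.2000e-01  1.7154e+02] t 58.32 F [-0.  -0.1 -2.4] w 0.0094 30.0
```

```bash
python3 -m jog '[[-0.006,-0.0004,0.002,0,0,0,0.005],[-0.006,0,0,0,0,0,0.005],[0,0,0,0,0,0,0.005],[0,0,0,0,0,0,0.005],[0,0,0,0,0,0,0.005]]'
python3 -c "
from h import *
go([.5232,.0349,.1042],171.5)"
```

```text
time_s: 58.73
tool_pos: [0.5059, 0.0378, 0.105]
tool_rot: [180.0, -0.0, 171.5]
force: [-0.4, -0.5, -2.2]
grip_width: 0.0101
grasp_force: 30.0
shift [-0.0175 -0.0003  0.0008] turn [ 0.0004 -0.0005  0.0002] | now [0.5059 0.0378 0.105 ] [ 1.7998e+02 -3.0000e-02  1.7151e+02] t 58.73 F [-0.4 -0.5 -2.2] w 0.0101 30.0
```

```bash
python3 -m jog '[[-0.005,-0.0003,0.0006,0,0,0,0.005],[-0.005,0,0,0,0,0,0.005],[-0.004,0,0,0,0,0,0.005],[0,0,0,0,0,0,0.005],[0,0,0,0,0,0,0.005]]'
python3 -m jog '[[-0.002,0,0,0,0,0,0.005],[-0.0015,0,0,0,0,0,0.005],[0,0,0,0,0,0,0.005],[0,0,0,0,0,0,0.005]]'
python3 -m jog '[[-0.001,0,0,0,0,0,0.005],[-0.001,0,0,0,0,0,0.005],[0,0,0,0,0,0,0.005],[0,0,0,0,0,0,0.005]]'
```

```text
time_s: 59.15
tool_pos: [0.5196, 0.0353, 0.1042]
tool_rot: [180.0, -0.1, 171.5]
force: [-1.1, -0.4, -1.8]
grip_width: 0.0098
grasp_force: 30.0
time_s: 59.48
tool_pos: [0.523, 0.0348, 0.1043]
tool_rot: [-180.0, -0.0, 171.5]
force: [-1.1, -0.9, -2.9]
grip_width: 0.0096
grasp_force: 30.0
time_s: 59.82
tool_pos: [0.5235, 0.0347, 0.1042]
tool_rot: [-179.9, -0.2, 171.5]
force: [-4.9, 1.2, 1.1]
grip_width: 0.0096
grasp_force: 30.0
```

```bash
python3 -m jog '[[-0.0003,0,0.003,0,0,0,0.005],[0,0,0.003,0,0,0,0.005],[0,0,0.003,0,0,0,0.005],[0,0,0.002,0,0,0,0.005],[0,0,0,0,0,0,0.005],[0,0,0,0,0,0,0.005]]'
python3 -m jog '[[0,0,0.002,0,0,0,0.005],[0,0,0.0015,0,0,0,0.005],[0,0,0,0,0,0,0.005],[0,0,0,0,0,0,0.005]]'
python3 -m jog '[[0,0,0.0012,0,0,0,0.005],[0,0,0,0,0,0,0.005],[0,0,0,0,0,0,0.005]]'
python3 -m jog '[[0.002,0,-0.002,0,0,0,0.005],[0,0,-0.002,0,0,0,0.005],[0,0,-0.0017,0,0,0,0.005],[0,0,0,0,0,0,0.005],[0,0,0,0,0,0,0.005]]'
```

```text
time_s: 60.32
tool_pos: [0.5235, 0.035, 0.0928]
tool_rot: [-180.0, -0.2, 171.5]
force: [-5.6, 1.3, -1.8]
grip_width: 0.0095
grasp_force: 30.0
time_s: 60.65
tool_pos: [0.5235, 0.0352, 0.0911]
tool_rot: [-179.9, -0.2, 171.6]
force: [-11.4, 0.9, 10.4]
grip_width: 0.0099
grasp_force: 30.0
time_s: 60.9
tool_pos: [0.5235, 0.0353, 0.091]
tool_rot: [-179.9, -0.2, 171.5]
force: [-15.0, 0.2, 19.5]
grip_width: 0.01
grasp_force: 30.0
time_s: 61.32
tool_pos: [0.5238, 0.0349, 0.094]
tool_rot: [180.0, 0.0, 171.5]
force: [1.6, 1.6, -8.3]
grip_width: 0.01
grasp_force: 30.0
```

All four show the same seated and locked signature. I'll release, go to the knob at 231.5°, and turn clockwise.

```bash
python3 -m jog '[[0,0,0.002,0,0,0,0.005],[0,0,0.002,0,0,0,0.005],[0,0,0,0,0,0,0.045],[0,0,0,0,0,0,0.045],[0,0,0,0,0,0,0.045],[0,0,0,0,0,0,0.045],[0,0,0,0,0,0,0.045],[0,0,0,0,0,0,0.045],[0,0,0,0,0,0,0.045],[0,0,0,0,0,0,0.045],[0,0,0,0,0,0,0.045]]'
python3 -m jog '[[0,0,-0.02,0,0,0,0.045],[0,0,-0.04,0,0,0,0.045],[0,0,-0.04,0,0,0,0.045],[-0.035,0,0,0,0,0,0.045],[-0.035,0,0,0,0,0,0.045],[-0.035,0,0,0,0,0,0.045],[0,0,0,0,0,-0.116,0.045],[0,0,0,0,0,-0.116,0.045],[0,0,0,0,0,-0.116,0.045],[0,0,0,0,0,-0.116,0.045],[0,0,0,0,0,-0.116,0.045],[0,0,0,0,0,-0.116,0.045]]'
python3 -m jog '[[0,0,0,0,0,-0.116,0.045],[0,0,0,0,0,-0.116,0.045],[0,0,0,0,0,-0.116,0.045],[0,0,0,0,0,0,0.045],[0,0,0,0,0,0,0.045],[0,0,0,0,0,0,0.045]]'
python3 -c "
from h import *
print(np.round(env.get_obs()['qpos'],1))
go([.629,.0195,.132],231.5)"
```

```text
time_s: 62.23
tool_pos: [0.5235, 0.0347, 0.0904]
tool_rot: [-180.0, 0.0, 171.5]
force: [0.9, 0.1, 0.2]
grip_width: 0.0448
grasp_force: 0.0
time_s: 63.23
tool_pos: [0.6273, 0.0192, 0.1902]
tool_rot: [180.0, -0.0, -148.3]
force: [-0.2, 0.7, 0.3]
grip_width: 0.0454
grasp_force: 0.0
time_s: 63.73
tool_pos: [0.6273, 0.0191, 0.1903]
tool_rot: [180.0, -0.0, -128.9]
force: [-0.3, -0.3, 0.1]
grip_width: 0.0453
grasp_force: 0.0
[ 42.9  28.3 -64.6  84.5  25.5  83.2 119.2]
shift [-0.0014 -0.0011  0.0583] turn [ 0.0002 -0.0001 -0.0061] | now [0.6273 0.0191 0.1903] [ 1.7999e+02 -1.0000e-02 -1.2885e+02] t 63.73 F [-0.3 -0.3  0.1] w 0.0453 0.0
```

```bash
python3 -m jog '[[-0.0014,-0.001,0.03,0,0,0,0.045],[0,0,0.028,0,0,0,0.03],[0,0,0,0,0,0,0.005],[0,0,0,0,0,0,0.005],[0,0,0,0,0,0,0.005],[0,0,0,0,0,0,0.005],[0,0,0,0,0,0,0.005],[0,0,0,0,0,0,0.005],[0,0,0,0,0,0,0.005],[0,0,0,0,0,0,0.005],[0,0,0,0,0,0,0.005],[0,0,0,0,0,0,0.005]]' 40
python3 -m jog '[[0,0,0,0,0,0.06,0.005],[0,0,0,0,0,0.095,0.005],[0,0,0,0,0,0.095,0.005],[0,0,0,0,0,0.095,0.005],[0,0,0,0,0,0.095,0.005],[0,0,0,0,0,0.095,0.005],[0,0,0,0,0,0.095,0.005],[0,0,0,0,0,0.095,0.005],[0,0,0,0,0,0.095,0.005],[0,0,0,0,0,0.095,0.005],[0,0,0,0,0,0.095,0.005],[0,0,0,0,0,0.095,0.005]]'
python3 -m jog '[[0,0,0,0,0,0.095,0.005],[0,0,0,0,0,0.095,0.005],[0,0,0,0,0,0.095,0.005],[0,0,0,0,0,0.095,0.005],[0,0,0,0,0,0.095,0.005],[0,0,0,0,0,0.095,0.005],[0,0,0,0,0,0.095,0.005],[0,0,0,0,0,0.095,0.005],[0,0,0,0,0,0.095,0.005],[0,0,0,0,0,0.06,0.005],[0,0,0,0,0,0,0.005],[0,0,0,0,0,0,0.005]]'
python3 -c "
from h import *
print(np.round(env.get_obs()['qpos'],1))
go([.629,.0195,.132],-8.5)"
```

```text
time_s: 64.73
tool_pos: [0.6291, 0.021, 0.1344]
tool_rot: [-180.0, 0.1, -128.6]
force: [-3.4, 1.5, 6.6]
grip_width: 0.014
grasp_force: 40.0
time_s: 65.73
tool_pos: [0.6296, 0.0202, 0.1344]
tool_rot: [-180.0, 0.1, 167.8]
force: [-3.0, -0.0, 5.2]
grip_width: 0.0137
grasp_force: 41.1
time_s: 66.73
tool_pos: [0.629, 0.0195, 0.1344]
tool_rot: [180.0, 0.1, 115.5]
force: [-4.9, 0.3, 6.2]
grip_width: 0.0133
grasp_force: 40.3
[ 28.2  22.4 -41.3  89.1  15.2  74.2  10.4]
shift [0.     0.     0.0024] turn [1.5000e-03 5.0000e-04 2.1635e+00] | now [0.629  0.0195 0.1344] [1.7999e+02 7.0000e-02 1.1546e+02] t 66.73 F [-4.9  0.3  6.2] w 0.0133 40.3
```

```bash
python3 -m jog '[[0,0,0,0,0,0.0735,0.005],[0,0,0,0,0,0.095,0.005],[0,0,0,0,0,0.095,0.005],[0,0,0,0,0,0.095,0.005],[0,0,0,0,0,0.095,0.005],[0,0,0,0,0,0.095,0.005],[0,0,0,0,0,0.095,0.005],[0,0,0,0,0,0.095,0.005],[0,0,0,0,0,0.095,0.005],[0,0,0,0,0,0.095,0.005],[0,0,0,0,0,0.095,0.005],[0,0,0,0,0,0.095,0.005]]'
python3 -m jog '[[0,0,0,0,0,0.095,0.005],[0,0,0,0,0,0.095,0.005],[0,0,0,0,0,0.095,0.005],[0,0,0,0,0,0.095,0.005],[0,0,0,0,0,0.095,0.005],[0,0,0,0,0,0.095,0.005],[0,0,0,0,0,0.095,0.005],[0,0,0,0,0,0.095,0.005],[0,0,0,0,0,0.09,0.005],[0,0,0,0,0,0.06,0.005],[0,0,0,0,0,0,0.005],[0,0,0,0,0,0,0.005]]'
python3 -c "
from h import *
print(np.round(env.get_obs()['qpos'],1),np.round(env.get_obs()['wrist_torque'],2))
go([.629,.0195,.132],-8.5)"
```

```text
time_s: 67.73
tool_pos: [0.6279, 0.0194, 0.1344]
tool_rot: [180.0, 0.1, 51.3]
force: [-7.1, -0.2, 8.2]
grip_width: 0.0136
grasp_force: 39.7
time_s: 68.73
tool_pos: [0.6276, 0.0203, 0.1343]
tool_rot: [180.0, 0.1, -0.7]
force: [-7.5, 0.3, 8.2]
grip_width: 0.0136
grasp_force: 40.2
[  14.5   19.   -23.3   89.6    7.7   73.1 -100.6] [ 0.26  1.58 -0.62]
shift [0.0014 0.0008 0.0023] turn [0.0003 0.0019 0.1362] | now [0.6276 0.0203 0.1343] [ 1.7999e+02  1.1000e-01 -6.9000e-01] t 68.73 F [-7.5  0.3  8.2] w 0.0136 40.2
```

```bash
python3 -m jog '[[0,0,0,0,0,0.07,0.005],[0,0,0,0,0,0.06,0.005],[0,0,0,0,0,0,0.005],[0,0,0,0,0,0,0.005],[0,0,0,0,0,0,0.045],[0,0,0,0,0,0,0.045],[0,0,0,0,0,0,0.045],[0,0,0,0,0,0,0.045],[0,0,0,0,0,0,0.045],[0,0,0,0,0,0,0.045],[0,0,0,0,0,0,0.045],[0,0,0,0,0,0,0.045]]'
python3 -m jog '[[0,0,0,0,0,0,0.045],[0,0,-0.02,0,0,0,0.045],[0,0,-0.04,0,0,0,0.045],[0,0,-0.04,0,0,0,0.045],[-0.04,0,0,0,0,0,0.045],[-0.04,0,0,0,0,0,0.045],[-0.04,0,0,0,0,0,0.045],[-0.04,0,0,0,0,0,0.045],[0,0,0,0,0,0,0.045],[0,0,0,0,0,0,0.045],[0,0,0,0,0,0,0.045]]'
python3 - <<'E'
from h import *
go([.629,.0195,.132],-8.5)
for n in("side","top"):cv2.imwrite(f"pics/{n}9.png",env.read_camera(n))
s=cv2.imread("pics/side9.png");t=cv2.imread("pics/top9.png");s0=cv2.imread("pics/side0.png");t0=cv2.imread("pics/top0.png")
# bystanders: template shift
for nm,a,b in(("side",s0,s),("top",t0,t)):
    for k,p in(("timer",[.47,.015,.01]),("roll",[.69,.305,.02]),("tape",[.69,-.25,.03]),("pen",[.38,0,.005])):
        u,v=proj(nm,[p])[0].round().astype(int);h=14
        r=cv2.matchTemplate(b[v-30:v+30,u-30:u+30],a[v-h:v+h,u-h:u+h],cv2.TM_CCOEFF_NORMED);_,m,_,l=cv2.minMaxLoc(r)
        print(nm,k,round(m,3),np.array(l)-[16,16])
# knob bar angle in side/top: dark pixels near the knob top
for nm,im in(("side",s),("top",t)):
    u,v=proj(nm,[[.628,.0193,.194]])[0].round().astype(int);g=cv2.cvtColor(im,6)[v-14:v+14,u-18:u+18]
    print(nm,"dark px",(g<45).sum())
for q in(51.5,111.5,-8.5):
    d=.032*np.array([np.cos(np.radians(q)),np.sin(np.radians(q))])
    P=np.array([[.628+k*d[0],.0193+k*d[1],.19] for k in np.linspace(-.9,.9,9)])
    print(q,[int(np.mean([im[int(round(y)),int(round(x))].mean() for x,y in proj(nm,P)])) for nm,im in(("side",s),("top",t))])
E
```

```text
time_s: 69.73
tool_pos: [0.629, 0.0197, 0.1323]
tool_rot: [180.0, 0.0, -8.1]
force: [0.8, -0.4, -0.3]
grip_width: 0.0442
grasp_force: 0.0
time_s: 70.65
tool_pos: [0.4713, 0.042, 0.2331]
tool_rot: [180.0, -0.1, -8.1]
force: [0.9, -0.4, -0.4]
grip_width: 0.045
grasp_force: 0.0
shift [0.1591 0.     0.1015] turn [ 0.0003 -0.0022  0.007 ] | now [0.4713 0.042  0.2331] [ 1.7998e+02 -1.3000e-01 -8.1000e+00] t 70.65 F [ 0.9 -0.4 -0.4] w 0.045 0.0
side timer 0.999 [0 0]
side roll 0.847 [1 0]
side tape 1.0 [0 0]
side pen 0.989 [0 0]
top timer 0.343 [-16   1]
top roll 0.999 [0 0]
top tape 1.0 [0 0]
top pen 0.303 [16  1]
side dark px 271
top dark px 180
51.5 [46, 70]
111.5 [47, 71]
-8.5 [36, 21]
```

```bash
python3 - <<'E'
from h import *
s=cv2.imread("pics/side9.png");t=cv2.imread("pics/top9.png");s0=cv2.imread("pics/side0.png");t0=cv2.imread("pics/top0.png")
for k in range(1,5):
    a=np.radians(171.5-60*k);o=[.628+.1*np.cos(a),.0193+.1*np.sin(a),a+np.pi,.06]
    e=[]
    for nm,im,i0 in(("top",t,t0),("side",s,s0)):
        for M in([[x,0,z] for x in(-30,-20,-10,0,10,20) for z in(94,85,75)],[[-45-d,y,0] for d in(6,12) for y in(-20,0,20)]): # on fin / just outside floor edge
            px=proj(nm,bw(o,M)).round().astype(int)
            e.append([int(np.mean([I[y,x].mean() for x,y in px])) for I in(im,i0)])
    print("upright",k,"top fin(now,start)",e[0],"outside",e[1],"| side fin",e[2],"outside",e[3])
E
```

```text
upright 1 top fin(now,start) [86, 132] outside [85, 145] | side fin [82, 106] outside [117, 87]
upright 2 top fin(now,start) [80, 141] outside [130, 140] | side fin [79, 108] outside [73, 154]
upright 3 top fin(now,start) [63, 135] outside [123, 132] | side fin [92, 181] outside [180, 178]
upright 4 top fin(now,start) [64, 142] outside [142, 143] | side fin [69, 115] outside [105, 108]
```

Fins read dark at all four predicted seats, the knob bar lies along the parked direction, the bystanders are unmoved, and the arm is clear at z 0.233. I'm handing in.

```bash
python3 -m jog '[[0,0,0,0,0,0,0.045],[0,0,0,0,0,0,0.045],[0,0,0,0,0,0,0.045],[0,0,0,0,0,0,0.045]]' && python3 -c "
from cell import env
print(env.sign_off())"
```

```text
time_s: 71.08
tool_pos: [0.4709, 0.0422, 0.2321]
tool_rot: [-180.0, 0.0, -8.1]
force: [-0.1, 0.1, -0.2]
grip_width: 0.0451
grasp_force: 0.0
the job is handed in; nothing more can be done
None
```

All four brackets were hung, each passed an upward pull test on its catch, the carousel was turned clockwise back to its parked position, and the job was handed in at about 71 s; sign-off returned no verdict, and with the picture limit used up the final state was checked only numerically from the camera images.

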